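Emboss a silver strip in the hand-cranked mill

TASK

Lay the silver strip flat in the sled of the green mill, between the brass corners, then turn the crank clockwise (seen from above) through its heavy spot in each turn until the sled is home at the red end stop, and let go. Keep the roller steady, never faster than 0.4 of a turn a second even where the load lets go, never kicking back, and never force the springy crank. Leave the jar, spool, can and cork where they stand.

Things in the scene. Friction and masses are not known exactly. Their poses are not given: they have to be found in the camera images.
- mill: Green embossing mill, fixed. Origin: on the bench under the crank's axis; its z up, y along the bed, x across. Bed 94 mm wide, from y = -160 to +212. Above its middle a bridge 118 x 58 mm (x, y), top at 112, with a round gear case of radius 41, top at 132, and the crank on it. The sled is loaded at the +y side and runs to -y, under the roller, to the red end stop.
- sled_seat (a point): Centre of the sled's flat upper face (66 mm wide, 32 mm above the bench), where the strip's underside centre belongs; axes as the mill's; at the start 109 to 122 mm from the crank's axis towards +y. Brass lugs 5 mm high at the four corners bound a place of 40 x 132 mm (x, y); along the middle 100 mm the sides are open for fingers, all beside the face lies lower.
- strip: Loose flat silver strip, 34 x 125 x 5 mm, 30 to 60 g, lying on the bench left of the mill. Origin: centre of its underside; its y axis runs along its length, x across its 34 mm width, z up. Either end may lead.
- handle_grip (a point): Point on the axis of the crank's upright wooden knob, 30 mm above the knob's foot and 16 mm below its top, 181 mm above the bench. The knob is 22 mm thick and 46 mm high, free all round, and spins on its pin, so the hand need not turn with it. The crank arm lies below it (top at 150 mm).
- crank_axis (a point): Point on the vertical axis of crank and spindle, at the height of handle_grip; the knob's axis circles it at 55 mm radius.
- spindle (a joint): Angle of the spindle that drives roller and sled (17 mm a rad), clockwise from above; 0 points to the mill's -y, starts -0.2 to 0.6, hard stop 11.4 (sled at red stop). Easy (1 to 3 N at the knob) but for a heavy spot each turn, centred somewhere in 2.5 to 3.8, and 6.28 later: load rises over about 0.6 rad to 9 to 13 N, then flips to 3 to 6 N of push forward, ending 0.6 rad on.
- crank (a joint): Angle by which the crank arm leads the spindle, 0 unloaded: a torsion spring of 1.65 Nm/rad (30 N at the knob per rad) joins them, so the arm stands at spindle + crank. It is barely stiffer than the heavy spot's falling side: as the load lets go, the spindle turns several times as fast as the hand. Past 0.6 rad (18 N) is forced. Let go in the heavy spot, the spindle flies off.
- jar: Bystander: small jar with a green cap, 45 mm across, 46 mm high, behind the mill.
- spool: Bystander: white spool, 42 mm across, 22 mm high, behind the mill.
- can: Bystander: black can with a grey cap, 33 mm across, 54 mm high, behind the mill.
- cork: Bystander: cork bung, 41 mm across, 26 mm high, in front of the mill.
Not all that is in view belongs to the job. There is more than one size of the strip; the job needs the larger.

How it is judged:
On the way, in this order (a step that is already met when the one before it is completed fails the run):
1. the strip lies flat between the sled's corners, let go, before the crank has been turned (x of strip in the frame of sled_seat between -0.005 and 0.005 m and y of strip in the frame of sled_seat between -0.006 and 0.006 m and z of strip in the frame of sled_seat between -0.003 and 0.003 m and angle between the y axis of strip and the y axis of sled_seat, either way round below 0.15 rad and value of joint spindle below 0.9 rad and contact force between the fingers and strip below 0.1 N), for 0.2 s.
2. the first turn is done with the strip still in the sled (x of strip in the frame of sled_seat between -0.005 and 0.005 m and y of strip in the frame of sled_seat between -0.006 and 0.006 m and z of strip in the frame of sled_seat between -0.003 and 0.003 m and angle between the y axis of strip and the y axis of sled_seat, either way round below 0.15 rad and value of joint spindle above 6.3 rad).
At the end, for the whole second after the job is handed in: the sled stands within about 5 mm of the red end stop (spindle above 11.1 rad) and at rest, the strip lies flat in it between the corners (within 5 mm across, 6 mm along, 3 mm in height, 0.15 rad), and the handle is let go (x of strip in the frame of sled_seat between -0.005 and 0.005 m and y of strip in the frame of sled_seat between -0.006 and 0.006 m and z of strip in the frame of sled_seat between -0.003 and 0.003 m and angle between the y axis of strip and the y axis of sled_seat, either way round below 0.15 rad and value of joint spindle above 11.1 rad and velocity of joint spindle between -0.1 and 0.1 rad/s and linear speed of strip below 0.02 m/s); the robot touches nothing.
It fails at once if the roller raced (spindle above 2.5 rad/s) (velocity of joint spindle above 2.5 rad/s).
It fails at once if the roller kicked back (velocity of joint spindle below -1 rad/s).
It fails at once if the springy crank was forced (wound over 0.6 rad either way, 18 N at the knob) (value of joint crank above 0.6 rad or value of joint crank below -0.6 rad).
It fails at once if the jar, spool, can or cork was moved (over 20 mm) (distance of any of jar, spool, can, cork from where it was at the start of the episode above 0.02 m).
It also fails if it takes over 72 s, if anything falls off the work surface, if the arm or the gripper's body presses on something with over 40 N, if the wrist force passes 120 N, or if a joint passes its speed limit or range.

ROBOT

A 6-joint arm with a two-finger parallel gripper is mounted at the origin on a cart in front of the work surface, level with it; the furniture and walls round the work are solid. World frame = base frame: x ahead of the robot, y to its left, z up, the work surface at z = 0. Lengths are in m, angles in rad, forces in N, time in s.
With the tool pointing down it reaches from about 0.375 to 0.9 m from the base axis. Payload 3.1 kg.
Tool frame: the origin (TCP) lies between the finger pads; the fingertips stand 17 mm ahead of it and the grasp point (between the pads) lies 2 mm behind it (robot.nose_length is the distance from the TCP to the fingertips, in m); z points along the fingers, y is the line along which they close (so a half turn about z gives the same grasp; the last joint's range is limited). The gripper opens to 87 mm and grips with 3 to 60 N. Pads are 19 mm wide; open, the fingers measure 117 mm over their backs; the gripper's body (75 mm by 190 mm) begins 51 mm behind the grasp point.
Start: joints at [0.996, 0.527, 1.433, -0, 1.181, -0.178], TCP at [0.242, 0.576, 0.24] pointing down, gripper open.
Joint ranges: [-3.08, 3.08], [-0.75, 2.2], [0.22, 2.44], [-1.43, 4.57], [0, 2.65], [-2.85, 2.85]. Speed limits (rad/s): [2.79, 2.79, 3.14, 3.14, 3.14, 3.14].

INTERFACE

Orientations are given as a unit quaternion [x, y, z, w].
In Python, from rig import robot, cams gives the robot as it stands.
- The arm moves only by the shell command python3 -m pendant 'ROWS' [FORCE]. ROWS is JSON, a list of rows, each an object with "jaw": the opening, from 0 (shut) to 1 (fully open); "linear": the shift along the tool's x, y, z in cm, a list of three; "twist": the turn about the tool's z in degrees. A call has 1 to 12 rows; each row shifts and turns the commanded pose from where the row before left it, along the tool's axes as they then stand; what a row does not reach is not made up. A row lasts 1/12 s, in which the tool goes at most 41.7 mm and 7.16 degrees, less where a joint would pass 70% of its speed; a pose out of reach is approached as far as the arm can. A call is refused whole if a number of a shift passes 4.17 or a number of a turn 7.16, either way. A call with a gripper value outside its range is refused whole. The fingers move at their own pace and stop on an object; FORCE is the grip in N (left out, the last holds). Time passes only in rows, so rows that do not move let the fingers close. It gives the time, the measured TCP pose, the force, the opening and the grip force at its end, in the units of the state.
- robot.get_obs(): the state, without advancing time (a new reading comes with each control period).
- cams.camera(name): name is "scene" or "top"; returns a dict with "color" (400x640x3 uint8, blue, green, red), "depth" (400x640 float32, m along the optical axis (not along the pixel's ray), 0 where there is no reading), "fov_y" (degrees; the focal length in pixels is half the picture's height over the tangent of half this angle, whatever the lens; pixels are square), "cx", "cy" (the principal point, pixels), "view" (4x4, takes a point from world to camera coordinates). Camera axes: x right, y down, z forward; pixel columns grow to the right and rows downward; lengths in m; the calibration is good to about 2 mm. A picture is of the moment at which its call begins.
- robot.hand_in(): hands the job in; it is judged then, once.
The state is a dict: "time": time; "q": joint angles; "joint_velocities": joint speeds; "joint_torque": joint torques, N m; "position": TCP position; "tool_rot": TCP orientation; "ft_force": force on the tool from outside, world axes, zero at the start; "moment": the same for the moment, N m; "grip_width": finger opening in m; "grip_force": force on a finger pad.
Only numpy, scipy, OpenCV 4.12 (cv2) and the standard library are available. Lean on these libraries where they do the work, as an engineer would, in place of code of your own. Each camera call takes 0.05 s, during which the arm holds its last target. There are 200 camera calls.

## Working session

There is one attempt and no reset: what is moved stays moved. The work goes in short steps, Python scripts to look and compute and a shell command to move; the robot and the scene stay as the last step left them, time stands still between calls to the robot, and variables do not carry over. Pictures are saved under pics/ and viewed, at most 10 in all, crops included, and the job is handed in when it is done.

```bash
mkdir -p pics; ls
cat > h.py <<'E'
from rig import robot, cams
import numpy as np, cv2
def cam(n):
    c=cams.camera(n); h=c["color"].shape[0]
    f=h/2/np.tan(np.radians(c["fov_y"])/2); c["f"]=f
    V=np.array(c["view"]); c["inv"]=np.linalg.inv(V)
    d=c["depth"]; v,u=np.mgrid[:d.shape[0],:d.shape[1]]
    P=np.stack([(u-c["cx"])/f*d,(v-c["cy"])/f*d,d,np.ones_like(d)],-1)
    c["xyz"]=(P@c["inv"].T)[...,:3]; c["xyz"][d==0]=np.nan
    return c
E
python3 - <<'E'
from h import *
for n in("top","scene"):
    c=cam(n); cv2.imwrite(f"pics/{n}0.png",c["color"]); print(n,c["fov_y"],c["inv"].round(3).tolist())
    np.savez(f"pics/{n}0.npz",xyz=c["xyz"],color=c["color"])
o=robot.get_obs(); print({k:np.round(v,3).tolist() for k,v in o.items()})
E
```

```text
pics
top 51.76766782148353 [[0.019, -0.996, 0.089, 0.475], [-1.0, -0.017, 0.016, 0.079], [-0.015, -0.09, -0.996, 1.063], [0.0, 0.0, 0.0, 1.0]]
scene 51.68294355330563 [[0.907, -0.306, 0.291, 0.225], [-0.422, -0.672, 0.608, -0.549], [0.01, -0.674, -0.738, 0.897], [0.0, 0.0, 0.0, 1.0]]
{'time': 0.1, 'q': [0.996, 0.528, 1.434, 0.0, 1.181, -0.178], 'joint_velocities': [-0.001, -0.003, -0.002, 0.001, 0.002, 0.001], 'joint_torque': [-0.0, -44.098, -17.715, 0.063, 0.053, -0.0], 'position': [0.241, 0.576, 0.239], 'tool_rot': [0.197, 0.98, -0.001, -0.0], 'ft_force': [0.46, -0.712, -0.171], 'moment': [-0.013, 0.044, -0.013], 'grip_force': 0.0, 'grip_width': 0.087}
```

View pics/top0.png

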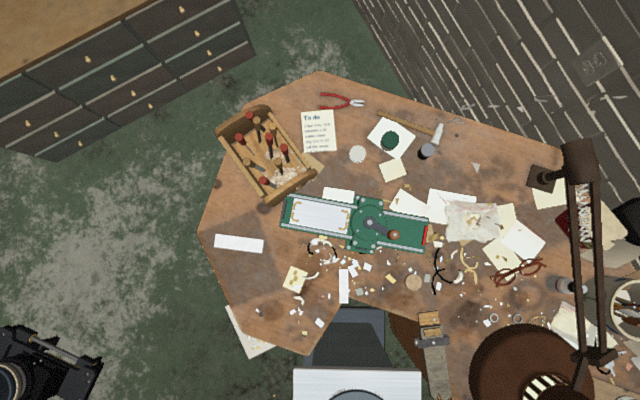

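View pics/scene0.png

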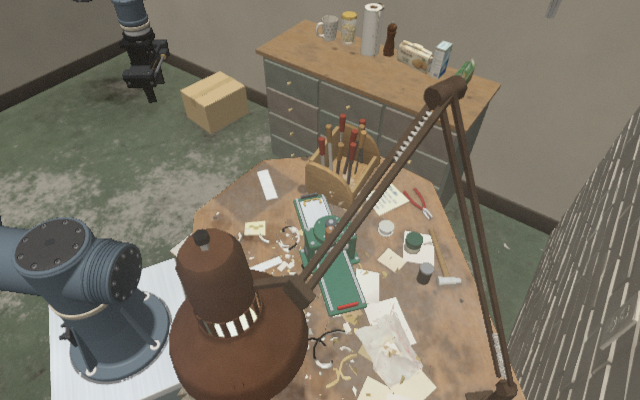

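Candidates for the strip, top view: a silver plate at (239,243), a narrower one at (344,286) and a paper-like piece at (338,195). The sled's own face is at (320,217) and the knob at (393,235). The plate at (239,243) fits, so I'll check sizes and one close crop.

Run:
```python
from h import *
z=np.load("pics/top0.npz"); X=z["xyz"]; C=z["color"]
cv2.imwrite("pics/crop.png",cv2.resize(C[170:310,200:440],None,fx=3.3,fy=3.3,interpolation=cv2.INTER_CUBIC))
hsv=cv2.cvtColor(C,cv2.COLOR_BGR2HSV)
m=((hsv[...,1]<60)&(hsv[...,2]>150)).astype(np.uint8)
n,l,s,cen=cv2.connectedComponentsWithStats(m)
for seed in[(239,243),(344,286),(338,195),(320,217)]:
    k=l[seed[1],seed[0]]; 
    P=X[(l==k)]; P=P[~np.isnan(P[:,0])]
    r=cv2.minAreaRect((P[:,:2]*1000).astype(np.float32))
    print(seed,k,s[k],r,P.mean(0).round(4),np.median(P[:,2]).round(4))
for p in[(389,141),(358,154),(427,151),(414,283),(393,235),(369,223),(426,233)]:
    print(p,X[p[1],p[0]].round(3))
# mill: green
g=((hsv[...,0]>65)&(hsv[...,0]<95)&(hsv[...,1]>90)).astype(np.uint8)
g[:180]=0;g[260:]=0;g[:,:270]=0;g[:,440:]=0
P=X[g>0];P=P[~np.isnan(P[:,0])]
for a,b in[(.0,.06),(.1,.12),(.12,.14)]:
    Q=P[(P[:,2]>a)&(P[:,2]<b)]
    print(a,len(Q),np.median(Q[:,2]),cv2.minAreaRect((Q[:,:2]*1000).astype(np.float32)))
# knob top
reg=X[215:255,375:415].reshape(-1,3); K=reg[(reg[:,2]>.175)]; print("knob",len(K),K.mean(0),K.max(0),K.min(0))
reg=X[200:250,340:400].reshape(-1,3); K=reg[(reg[:,2]>.122)&(reg[:,2]<.137)]; print("case",len(K),cv2.minEnclosingCircle((K[:,:2]*1000).astype(np.float32)),np.median(K[:,2]))
# obstacles high
H=X[...,2]; 
for a in range(160,400,40): print([ (round(float(np.nanmax(H[a:a+40,b:b+40])),2)) for b in range(200,640,40)])
```

```text
(239, 243) 159 [214 234  50  20 715] ((457.39251708984375, 308.288818359375), (127.57413482666016, 36.949886322021484), 83.71147918701172) [0.4574 0.3075 0.0041] 0.0042
(344, 286) 182 [338 258  22  46 498] ((297.92681884765625, 17.319660186767578), (253.15029907226562, 57.957454681396484), 5.0623931884765625) [ 0.3641  0.029  -0.0202] 0.0032
(338, 195) 140 [ 281  187   76   52 2248] ((549.6763916015625, 99.93897247314453), (178.78759765625, 123.31874084472656), 81.19441223144531) [0.5403 0.0913 0.027 ] 0.0312
(320, 217) 140 [ 281  187   76   52 2248] ((549.6763916015625, 99.93897247314453), (178.78759765625, 123.31874084472656), 81.19441223144531) [0.5403 0.0913 0.027 ] 0.0312
(389, 141) [ 0.72  -0.071  0.043]
(358, 154) [0.69  0.005 0.022]
(427, 151) [ 0.693 -0.163  0.056]
(414, 283) [ 0.368 -0.136  0.029]
(393, 235) [ 0.484 -0.057  0.198]
(369, 223) [ 0.509 -0.011  0.156]
(426, 233) [ 0.492 -0.168  0.019]
0.0 1248 0.02027833192433992 ((514.0352783203125, 13.739517211914062), (370.446533203125, 132.3332061767578), 72.70360565185547)
0.1 319 0.11231510980962489 ((512.5479125976562, -5.674736022949219), (68.13462829589844, 116.13050079345703), 80.55963134765625)
0.12 741 0.13236031939709392 ((511.70843505859375, -10.486614227294922), (79.37383270263672, 79.33789825439453), 0.6232413053512573)
knob 93 [ 0.48587364 -0.05768656  0.19498884] [ 0.49659427 -0.04868276  0.20276603] [ 0.47532771 -0.07012943  0.17668406]
case 808 ((512.5584106445312, -11.082169532775879), 40.7786750793457) 0.13236067528796064
[0.13, 0.21, 0.19, 0.11, 0.12, 0.02, 0.26, 0.02, 0.12, 0.62, 0.61]
[0.01, 0.13, 0.04, 0.14, 0.2, 0.04, 0.03, 0.34, 0.34, 0.59, 0.58]
[0.01, 0.01, 0.01, 0.12, 0.13, 0.03, 0.02, 0.03, 0.06, 0.56, 0.56]
[0.01, 0.01, 0.01, 0.01, 0.01, 0.03, 0.01, 0.03, 0.07, 0.53, 0.53]
[0.0, 0.01, 0.01, 0.01, -0.23, 0.04, 0.34, 0.38, 0.39, 0.49, 0.49]
[-0.88, -0.88, 0.01, 0.02, 0.02, 0.03, 0.35, 0.4, 0.47, 0.49, 0.47]
```

View pics/crop.png

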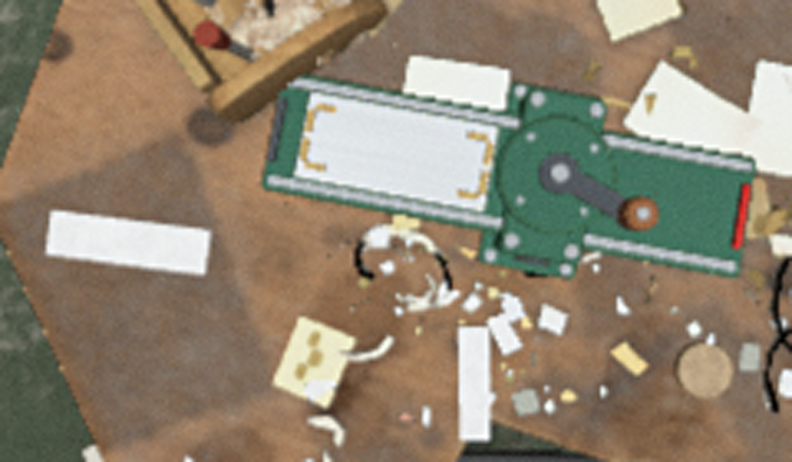

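The crop confirms the strip as the plate at top-view (239,243), measuring about 127x37 mm. The other one, at (344,286), is narrower. Next I'll get the exact poses of the strip, sled and mill.

```bash
cat >> h.py <<'E'
def rect(P):
    (c,(w,h),a)=cv2.minAreaRect((P[:,:2]*1000).astype(np.float32))
    b=cv2.boxPoints((c,(w,h),a)); e=[b[1]-b[0],b[2]-b[1]]; e=max(e,key=np.linalg.norm)
    if e[1]<0:e=-e
    return np.array(c)/1000,sorted((w,h)),np.degrees(np.arctan2(e[1],e[0]))
def yaw(q):
    from scipy.spatial.transform import Rotation as R
    M=R.from_quat(q).as_matrix(); return M, np.degrees(np.arctan2(M[1,1],M[0,1]))
E
python3 - <<'E'
from h import *
z=np.load("pics/top0.npz"); X=z["xyz"]; C=z["color"]
hsv=cv2.cvtColor(C,cv2.COLOR_BGR2HSV)
m=((hsv[...,1]<60)&(hsv[...,2]>130))
s=m.copy(); s[:230]=0;s[258:]=0;s[:,:208]=0;s[:,270:]=0
print("strip",rect(X[s]))
f=m&(abs(X[...,2]-.032)<.005); f[:190]=0;f[240:]=0;f[:,:285]=0;f[:,355:]=0
f=cv2.morphologyEx(f.astype(np.uint8),cv2.MORPH_OPEN,np.ones((5,5)))>0
P=X[f];print("face",rect(P),P.mean(0))
# long edges lines: PCA of mask
b=(hsv[...,0]>12)&(hsv[...,0]<32)&(hsv[...,1]>80)&(X[...,2]>.025)&(X[...,2]<.045); b[:190]=0;b[240:]=0;b[:,:285]=0;b[:,355:]=0
P=X[b];print("lugs",len(P),rect(P),P.mean(0))
r=(hsv[...,0]<6)|(hsv[...,0]>174); r=r&(hsv[...,1]>150); r[:215]=0;r[255:]=0;r[:,:415]=0;r[:,440:]=0
P=X[r];print("red",rect(P))
g=((hsv[...,0]>60)&(hsv[...,0]<95)&(hsv[...,1]>90)&(X[...,2]<.045)); g[:180]=0;g[260:]=0
L=g.copy();L[:,:385]=0;L[:,440:]=0;P=X[L];P=P[~np.isnan(P[:,0])];print("bedR",rect(P))
reg=X[215:255,375:415].reshape(-1,3);K=reg[reg[:,2]>.19];print("knob",rect(K),K.mean(0))
M,y=yaw(robot.get_obs()["tool_rot"]);print(M.round(3),y)
E
```

```text
strip (array([0.45420862, 0.30803781]), [39.36296844482422, 127.33427429199219], np.float32(81.301254))
face (array([0.53117859, 0.09979666]), [66.0497055053711, 133.04722595214844], np.float32(80.43423)) [0.53079774 0.10062055 0.03272472]
lugs 79 (array([0.53516064, 0.11307602]), [71.11324310302734, 170.59373474121094], np.float32(68.483)) [0.536743   0.11224105 0.03735701]
red (array([ 0.48593707, -0.16319417]), [7.636260986328125, 45.85190963745117], np.float32(166.04321))
bedR (array([ 0.48861642, -0.11251292]), [78.59005737304688, 109.47627258300781], np.float32(80.50062))
knob (array([ 0.48586536, -0.05850303]), [19.272293090820312, 19.405550003051758], np.float32(44.551186)) [ 0.48581122 -0.05857665  0.19668148]
[[-0.922  0.386 -0.001]
 [ 0.386  0.922 -0.002]
 [ 0.    -0.002 -1.   ]] 67.26441632124961
```

```bash
python3 -m pendant '[{"jaw":0.8,"linear":[-2.52,-1.36,0.99],"twist":0},{"jaw":0.8,"linear":[-2.52,-1.36,0.99],"twist":0},{"jaw":0.8,"linear":[-2.52,-1.36,0.99],"twist":0},{"jaw":0.8,"linear":[-2.52,-1.36,0.99],"twist":0},{"jaw":0.8,"linear":[-2.52,-1.36,0.99],"twist":0},{"jaw":0.8,"linear":[-2.52,-1.36,0.99],"twist":0},{"jaw":0.8,"linear":[-2.52,-1.36,0.99],"twist":0},{"jaw":0.8,"linear":[-2.52,-1.36,0.99],"twist":0},{"jaw":0.8,"linear":[-2.52,-1.36,0.99],"twist":0},{"jaw":0.8,"linear":[-2.52,-1.36,0.99],"twist":0},{"jaw":0.8,"linear":[-2.52,-1.36,0.99],"twist":0},{"jaw":0.8,"linear":[-2.52,-1.36,0.99],"twist":0}]' 20
python3 -m pendant '[{"jaw":0.8,"linear":[0,0,0],"twist":6.7},{"jaw":0.8,"linear":[0,0,0],"twist":6.7},{"jaw":0.8,"linear":[0,0,0],"twist":6.7},{"jaw":0.8,"linear":[0,0,0],"twist":6.7},{"jaw":0.8,"linear":[0,0,0],"twist":6.7},{"jaw":0.8,"linear":[0,0,0],"twist":6.7},{"jaw":0.8,"linear":[0,0,0],"twist":6.7},{"jaw":0.8,"linear":[0,0,0],"twist":6.7},{"jaw":0.8,"linear":[0,0,0],"twist":6.7},{"jaw":0.8,"linear":[0,0,0],"twist":6.7},{"jaw":0.8,"linear":[0,0,0],"twist":6.6},{"jaw":0.8,"linear":[0,0,0],"twist":0}]'
python3 - <<'E'
from h import *
o=robot.get_obs();M,y=yaw(o["tool_rot"]);print(o["time"],o["position"],y,M.round(3).tolist(),np.round(o["q"],2))
t=np.array([.4574,.308,.019]);print("tool delta cm",(M.T@(t-o["position"])*100).round(2),"yaw want -6.3")
E
```

```text
time: 1.1
position: [0.4578, 0.3078, 0.12]
tool_rot: [0.197, 0.98, -0.0, -0.0]
ft_force: [0.8, 0.2, -0.2]
grip_width: 0.0692
grip_force: 0.0
time: 2.1
position: [0.4571, 0.309, 0.1204]
tool_rot: [0.746, 0.666, -0.0, -0.0]
ft_force: [-0.8, -0.1, -0.5]
grip_width: 0.0698
grip_force: 0.0
2.1 [0.45713518 0.30895669 0.12043434] -6.445149827953681 [[0.112, 0.994, -0.001], [0.994, -0.112, -0.0], [-0.0, -0.001, -1.0]] [0.39 0.6  1.72 0.   0.82 0.5 ]
tool delta cm [-0.09  0.04 10.14] yaw want -6.3
```

```bash
python3 -m pendant '[{"jaw":0.8,"linear":[-0.09,0,2.5],"twist":0},{"jaw":0.8,"linear":[0,0,2.5],"twist":0},{"jaw":0.8,"linear":[0,0,2.5],"twist":0},{"jaw":0.8,"linear":[0,0,1.5],"twist":0},{"jaw":0.8,"linear":[0,0,0.7],"twist":0},{"jaw":0.8,"linear":[0,0,0.4],"twist":0},{"jaw":0.8,"linear":[0,0,0],"twist":0}]'
python3 -m pendant '[{"jaw":0.3,"linear":[0,0,0],"twist":0},{"jaw":0.3,"linear":[0,0,0],"twist":0},{"jaw":0.3,"linear":[0,0,0],"twist":0},{"jaw":0.3,"linear":[0,0,0],"twist":0},{"jaw":0.3,"linear":[0,0,0],"twist":0},{"jaw":0.3,"linear":[0,0,0],"twist":0},{"jaw":0.3,"linear":[0,0,0],"twist":0},{"jaw":0.3,"linear":[0,0,0],"twist":0}]' 20
```

```text
time: 2.68
position: [0.4571, 0.3081, 0.0192]
tool_rot: [0.745, 0.667, -0.0, -0.0]
ft_force: [-0.7, -0.6, 0.3]
grip_width: 0.0698
grip_force: 0.0
time: 3.35
position: [0.4584, 0.3083, 0.0203]
tool_rot: [0.745, 0.667, 0.001, 0.001]
ft_force: [2.4, -1.0, 4.3]
grip_width: 0.0287
grip_force: 6.0
```

Run:
```python
from h import *
o=robot.get_obs();print(o["grip_width"],o["grip_force"],o["position"],o["ft_force"])
c=cam("top");s=cam("scene")
a=cv2.resize(c["color"][180:290,190:310],None,fx=4,fy=4,interpolation=cv2.INTER_CUBIC)
b=cv2.resize(s["color"][140:250,200:320],None,fx=4,fy=4,interpolation=cv2.INTER_CUBIC)[:, :320]
cv2.imwrite("pics/g1.png",np.hstack([a[:, :],b]))
```

```text
0.028692510736653108 5.965116205334198 [0.45836572 0.30834606 0.02028865] [ 2.41955357 -0.97268719  4.33968786]
```

View pics/g1.png

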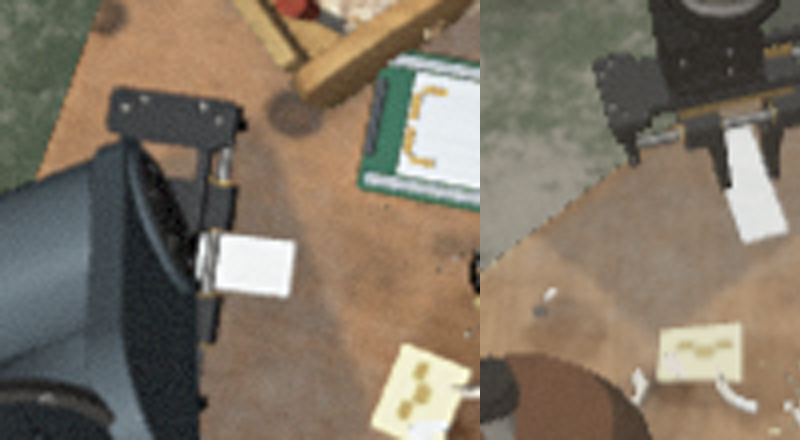

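The strip lies between the fingers, but the opening reads 28.7 mm against a 34 mm strip, so one finger has climbed onto its edge. I'll open, lift and re-measure the strip, then grip lower.

```bash
python3 -m pendant '[{"jaw":0.8,"linear":[0,0,0],"twist":0},{"jaw":0.8,"linear":[0,0,0],"twist":0},{"jaw":0.8,"linear":[0,0,0],"twist":0},{"jaw":0.8,"linear":[0,0,0],"twist":0},{"jaw":0.8,"linear":[0,0,0],"twist":0},{"jaw":0.8,"linear":[0,0,0],"twist":0}]'
python3 -m pendant '[{"jaw":0.8,"linear":[0,0,-0.4],"twist":0},{"jaw":0.8,"linear":[0,0,-2],"twist":0},{"jaw":0.8,"linear":[0,0,-3],"twist":0},{"jaw":0.8,"linear":[0,0,-3],"twist":0},{"jaw":0.8,"linear":[0,0,0],"twist":0}]'
python3 - <<'E'
from h import *
o=robot.get_obs();M,y=yaw(o["tool_rot"]);print(o["position"],y,o["ft_force"])
from scipy.optimize import minimize
for n in("top","scene"):
    c=cam(n);X=c["xyz"];hsv=cv2.cvtColor(c["color"],cv2.COLOR_BGR2HSV)
    m=(hsv[...,1]<60)&(hsv[...,2]>130)&(X[...,2]<.03)&(X[...,2]>-.01)&(abs(X[...,0]-.457)<.06)&(abs(X[...,1]-.308)<.09)
    m=cv2.morphologyEx(m.astype(np.uint8),cv2.MORPH_OPEN,np.ones((3,3)));k=cv2.connectedComponentsWithStats(m);i=1+k[2][1:,4].argmax();P=X[k[1]==i]
    print(n,len(P),rect(P),P.mean(0),P[:,2].min(),P[:,2].max())
E
```

```text
time: 3.95
position: [0.4567, 0.3081, 0.0194]
tool_rot: [0.745, 0.667, -0.001, -0.0]
ft_force: [0.3, 0.9, 0.3]
grip_width: 0.0591
grip_force: 0.0
time: 4.37
position: [0.4602, 0.3097, 0.1088]
tool_rot: [0.745, 0.667, 0.005, 0.002]
ft_force: [0.6, -0.8, 0.1]
grip_width: 0.0695
grip_force: 0.0
[0.46024858 0.3096521  0.10876297] -6.32558459279543 [ 0.61098971 -0.80382836  0.06645227]
top 422 (array([0.45182928, 0.28047699]), [38.88835906982422, 72.79865264892578], np.float32(85.12659)) [0.45197039 0.27982144 0.00370742] -0.0035850422289578354 0.010680657567826435
scene 449 (array([0.45999173, 0.30661798]), [51.044944763183594, 143.60400390625], np.float32(80.75714)) [0.45588816 0.30055746 0.00293181] -0.003770841885791132 0.008809477795221343
```

```bash
cat >> h.py <<'E'
def plane(c,m,z):
    v,u=np.nonzero(m); D=np.stack([(u-c["cx"])/c["f"],(v-c["cy"])/c["f"],np.ones(len(u))],-1)@c["inv"][:3,:3].T
    o=c["inv"][:3,3]; return o+D*((z-o[2])/D[:,2:])
def big(m):
    m=cv2.morphologyEx(m.astype(np.uint8),cv2.MORPH_OPEN,np.ones((3,3)));k=cv2.connectedComponentsWithStats(m);return k[1]==1+k[2][1:,4].argmax()
E
python3 - <<'E'
from h import *
o=robot.get_obs();print(o["position"],yaw(o["tool_rot"])[1])
out=[]
for n in("top","scene"):
    c=cam(n);X=c["xyz"];hsv=cv2.cvtColor(c["color"],cv2.COLOR_BGR2HSV)
    Q=plane(c,np.ones(X.shape[:2]),.005).reshape(X.shape)
    m=big((hsv[...,1]<50)&(hsv[...,2]>165)&(abs(Q[...,0]-.457)<.07)&(abs(Q[...,1]-.308)<.1))
    P=Q[m];print(n,len(P),rect(P))
    v,u=np.nonzero(m);im=c["color"].copy();im[m^(cv2.erode(m.astype(np.uint8),np.ones((3,3)))>0)]=(0,0,255)
    a,b=int(v.mean()),int(u.mean());out.append(cv2.resize(im[a-40:a+40,b-40:b+40],(400,400),interpolation=cv2.INTER_NEAREST))
cv2.imwrite("pics/g2.png",np.hstack(out))
E
```

```text
[0.45797123 0.30852334 0.10519535] -6.330540532965595
top 380 (array([0.45208383, 0.27943457]), [36.150699615478516, 68.68739318847656], np.float32(85.398346))
scene 361 (array([0.45519019, 0.30412878]), [35.607357025146484, 129.0895233154297], np.float32(84.4408))
```

View pics/g2.png

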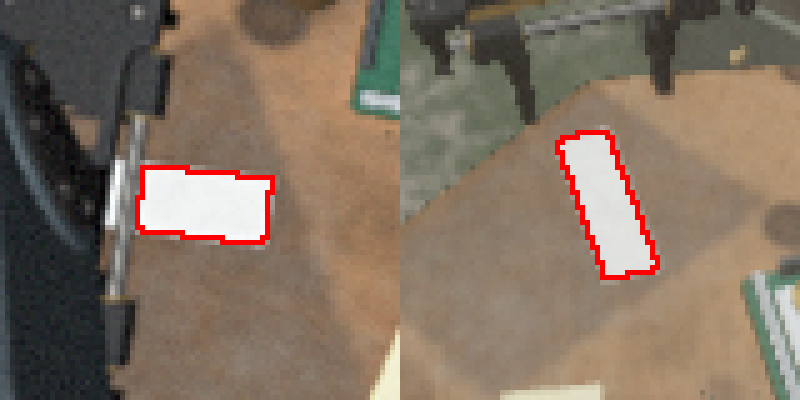

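```bash
python3 -m pendant '[{"jaw":0.7,"linear":[-0.29,-0.32,1],"twist":-0.8},{"jaw":0.7,"linear":[0,0,2],"twist":0},{"jaw":0.7,"linear":[0,0,2],"twist":0},{"jaw":0.7,"linear":[0,0,1.5],"twist":0},{"jaw":0.7,"linear":[0,0,1],"twist":0},{"jaw":0.7,"linear":[0,0,0.6],"twist":0},{"jaw":0.7,"linear":[0,0,0.3],"twist":0},{"jaw":0.7,"linear":[0,0,0.1],"twist":0},{"jaw":0.7,"linear":[0,0,0],"twist":0},{"jaw":0.7,"linear":[0,0,0],"twist":0}]'
```

```text
time: 5.4
position: [0.4542, 0.3058, 0.0193]
tool_rot: [0.74, 0.672, 0.001, 0.0]
ft_force: [-0.2, 0.4, -0.2]
grip_width: 0.0611
grip_force: 0.0
```

```bash
python3 -m pendant '[{"jaw":0.6,"linear":[0,0,0.1],"twist":0},{"jaw":0.5,"linear":[0,0,0.08],"twist":0},{"jaw":0.5,"linear":[0,0,0],"twist":0},{"jaw":0.5,"linear":[0,0,0],"twist":0}]'
python3 -m pendant '[{"jaw":0.42,"linear":[0,0,0],"twist":0},{"jaw":0.39,"linear":[0,0,0],"twist":0},{"jaw":0.37,"linear":[0,0,0],"twist":0},{"jaw":0.35,"linear":[0,0,0],"twist":0},{"jaw":0.34,"linear":[0,0,0],"twist":0},{"jaw":0.34,"linear":[0,0,0],"twist":0}]' 15
```

```text
time: 5.73
position: [0.4538, 0.3057, 0.0174]
tool_rot: [0.74, 0.672, 0.0, 0.0]
ft_force: [-0.5, 1.0, 3.7]
grip_width: 0.0458
grip_force: 1.6
time: 6.23
position: [0.4539, 0.3058, 0.0174]
tool_rot: [0.74, 0.672, 0.0, 0.0]
ft_force: [-2.0, 0.7, 5.6]
grip_width: 0.0331
grip_force: 15.8
```

```bash
python3 -m pendant '[{"jaw":0.25,"linear":[0,0,-0.3],"twist":0},{"jaw":0.25,"linear":[0,0,-1],"twist":0},{"jaw":0.25,"linear":[0,0,-2],"twist":0},{"jaw":0.25,"linear":[0,0,-2],"twist":0},{"jaw":0.25,"linear":[0,0,-2],"twist":0},{"jaw":0.25,"linear":[0,0,-0.5],"twist":0},{"jaw":0.25,"linear":[0,0,0],"twist":0},{"jaw":0.25,"linear":[0,0,0],"twist":0}]'
python3 - <<'E'
from h import *
from scipy.optimize import least_squares
o=robot.get_obs();M,y=yaw(o["tool_rot"]);print(o["position"],y)
out=[]
A=np.array([.5126,-.011]);d=np.array([np.cos(np.radians(80.45)),np.sin(np.radians(80.45))]);e=np.array([d[1],-d[0]])
for n in("top","scene"):
    c=cam(n);hsv=cv2.cvtColor(c["color"],cv2.COLOR_BGR2HSV);shp=hsv.shape
    Q=plane(c,np.ones(shp[:2]),.032).reshape(shp)
    r=Q[...,:2]-A;yy=r@d;xx=r@e;box=(abs(xx)<.04)&(yy>.035)&(yy<.2)
    m=big((hsv[...,1]<50)&(hsv[...,2]>140)&box);P=Q[m]
    print(n,"face",len(P),rect(P),"local x",np.percentile(xx[m],[1,99]),"y",np.percentile(yy[m],[1,99]))
    Q=plane(c,np.ones(shp[:2]),.037).reshape(shp);r=Q[...,:2]-A;yy=r@d;xx=r@e
    b=(hsv[...,0]>10)&(hsv[...,0]<35)&(hsv[...,1]>60)&(hsv[...,2]>90)&(abs(xx)<.03)&(yy>.03)&(yy<.19)
    print("lugs",b.sum(),"x",xx[b].min(),xx[b].max(),"y",yy[b].min(),yy[b].max(), rect(Q[b]))
    v,u=np.nonzero(m);im=c["color"].copy();im[b]=(0,0,255)
    a,k=int(v.mean()),int(u.mean());out.append(cv2.resize(im[a-40:a+40,k-40:k+40],(400,400),interpolation=cv2.INTER_NEAREST))
cv2.imwrite("pics/s1.png",np.hstack(out))
E
```

```text
time: 6.9
position: [0.4536, 0.3055, 0.0949]
tool_rot: [0.74, 0.672, 0.0, 0.0]
ft_force: [0.6, -0.3, -1.6]
grip_width: 0.0333
grip_force: 15.0
[0.45359544 0.30550625 0.09492227] -5.535361283652166
top face 1693 (array([0.5311723 , 0.09954451]), [79.9446029663086, 147.2827911376953], np.float32(80.458954)) local x [-0.03923102  0.03902431] y [0.04178784 0.18165971]
lugs 95 x -0.025259618632118508 0.023678737855633788 y 0.03998461485436845 0.1839507554111784 (array([0.53037805, 0.09955069]), [48.93951416015625, 143.96023559570312], np.float32(80.42979))
scene face 609 (array([0.53428296, 0.11767441]), [79.928466796875, 106.51948547363281], np.float32(80.67859)) local x [-0.03846343  0.03895974] y [0.08176244 0.18164829]
lugs 144 x -0.02432152478003794 0.029774876925605796 y 0.0301077646143258 0.18085184332006485 (array([0.53328265, 0.0924439 ]), [48.250144958496094, 151.77174377441406], np.float32(83.88568))
```

View pics/s1.png

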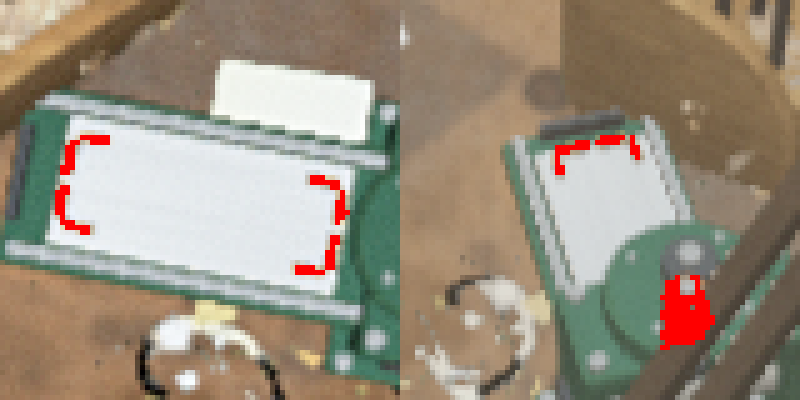

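```bash
python3 -m pendant '[{"jaw":0.25,"linear":[-1.2,0.12,-0.43],"twist":0},{"jaw":0.25,"linear":[-2.35,0.23,-0.43],"twist":0},{"jaw":0.25,"linear":[-2.35,0.23,-0.43],"twist":0},{"jaw":0.25,"linear":[-2.35,0.23,-0.43],"twist":0},{"jaw":0.25,"linear":[-2.35,0.23,-0.43],"twist":0},{"jaw":0.25,"linear":[-2.35,0.23,-0.43],"twist":0},{"jaw":0.25,"linear":[-2.35,0.23,-0.43],"twist":0},{"jaw":0.25,"linear":[-1.2,0.12,0],"twist":0},{"jaw":0.25,"linear":[0,0,0],"twist":0}]'
python3 -m pendant '[{"jaw":0.25,"linear":[-0.4,1,0],"twist":0},{"jaw":0.25,"linear":[-0.8,1.6,0],"twist":0},{"jaw":0.25,"linear":[-0.8,1.8,0],"twist":0},{"jaw":0.25,"linear":[-0.8,1.6,0],"twist":0},{"jaw":0.25,"linear":[-0.4,1.2,0],"twist":0},{"jaw":0.25,"linear":[-0.25,0.78,0],"twist":0},{"jaw":0.25,"linear":[0,0,0],"twist":2},{"jaw":0.25,"linear":[0,0,0],"twist":2},{"jaw":0.25,"linear":[0,0,0],"twist":0},{"jaw":0.25,"linear":[0,0,0],"twist":0},{"jaw":0.25,"linear":[0,0,0],"twist":0}]'
python3 - <<'E'
from h import *
o=robot.get_obs();M,y=yaw(o["tool_rot"]);print(y)
print((M.T@(np.array([.5297,.0985,.051])-o["position"])*100).round(2))
c=cam("scene");t=cam("top")
f=lambda im:cv2.resize(im,(400,400),interpolation=cv2.INTER_CUBIC)
cv2.imwrite("pics/p1.png",np.hstack([f(t["color"][170:270,270:370]),f(c["color"][170:270,270:370])]))
E
```

```text
time: 7.75
position: [0.4534, 0.137, 0.1247]
tool_rot: [0.742, 0.671, -0.001, -0.0]
ft_force: [0.2, 0.6, -0.4]
grip_width: 0.0337
grip_force: 15.0
time: 8.67
position: [0.5298, 0.0982, 0.1249]
tool_rot: [0.763, 0.646, -0.0, -0.0]
ft_force: [0.1, -0.6, -0.5]
grip_width: 0.0328
grip_force: 15.0
-9.448331033121944
[ 0.03 -0.02  7.39]
```

View pics/p1.png

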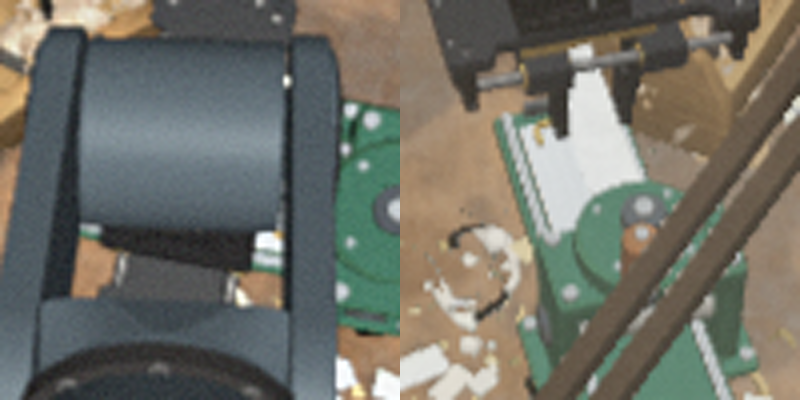

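The top view is blocked by the arm. The scene view shows the strip held level over the sled and aligned with it, at about crop (610,130). I'll lower it.

```bash
python3 -m pendant '[{"jaw":0.25,"linear":[0.03,0,1],"twist":0},{"jaw":0.25,"linear":[0,0,1.5],"twist":0},{"jaw":0.25,"linear":[0,0,1.5],"twist":0},{"jaw":0.25,"linear":[0,0,1.2],"twist":0},{"jaw":0.25,"linear":[0,0,0.8],"twist":0},{"jaw":0.25,"linear":[0,0,0.5],"twist":0},{"jaw":0.25,"linear":[0,0,0.3],"twist":0},{"jaw":0.25,"linear":[0,0,0.2],"twist":0},{"jaw":0.25,"linear":[0,0,0.1],"twist":0},{"jaw":0.25,"linear":[0,0,0],"twist":0},{"jaw":0.25,"linear":[0,0,0],"twist":0}]'
python3 -m pendant '[{"jaw":0.25,"linear":[0,0,0.1],"twist":0},{"jaw":0.25,"linear":[0,0,0.1],"twist":0},{"jaw":0.25,"linear":[0,0,0],"twist":0},{"jaw":0.25,"linear":[0,0,0],"twist":0}]'
```

```text
time: 9.68
position: [0.5304, 0.0981, 0.0545]
tool_rot: [0.763, 0.646, 0.0, 0.0]
ft_force: [-0.5, -0.4, -0.5]
grip_width: 0.0334
grip_force: 15.0
time: 10.02
position: [0.5301, 0.0981, 0.0521]
tool_rot: [0.763, 0.646, 0.0, 0.0]
ft_force: [-0.8, 0.0, -1.1]
grip_width: 0.0331
grip_force: 15.0
```

```bash
python3 -m pendant '[{"jaw":0.25,"linear":[0,0,0.1],"twist":0},{"jaw":0.25,"linear":[0,0,0.07],"twist":0},{"jaw":0.25,"linear":[0,0,0],"twist":0},{"jaw":0.25,"linear":[0,0,0],"twist":0}]'
python3 -m pendant '[{"jaw":0.25,"linear":[0,0,0.06],"twist":0},{"jaw":0.25,"linear":[0,0,0],"twist":0},{"jaw":0.25,"linear":[0,0,0],"twist":0}]'
```

```text
time: 10.35
position: [0.5301, 0.0981, 0.0503]
tool_rot: [0.763, 0.646, -0.0, -0.0]
ft_force: [-0.1, 0.1, -0.5]
grip_width: 0.033
grip_force: 15.0
time: 10.6
position: [0.53, 0.0981, 0.0497]
tool_rot: [0.763, 0.646, -0.0, -0.0]
ft_force: [-0.3, -0.2, -0.1]
grip_width: 0.0329
grip_force: 15.0
```

```bash
python3 -m pendant '[{"jaw":0.4,"linear":[0,0,0],"twist":0},{"jaw":0.45,"linear":[0,0,0],"twist":0},{"jaw":0.5,"linear":[0,0,0],"twist":0},{"jaw":0.5,"linear":[0,0,0],"twist":0},{"jaw":0.5,"linear":[0,0,-0.3],"twist":0},{"jaw":0.5,"linear":[0,0,-1],"twist":0},{"jaw":0.5,"linear":[0,0,-2.5],"twist":0},{"jaw":0.5,"linear":[0,0,-3],"twist":0},{"jaw":0.5,"linear":[0,0,-4],"twist":0},{"jaw":0.5,"linear":[0,0,-4],"twist":0},{"jaw":0.5,"linear":[0,0,-3],"twist":0},{"jaw":0.5,"linear":[0,0,0],"twist":0}]'
python3 - <<'E'
from h import *
o=robot.get_obs();print(o["position"])
c=cam("scene")
cv2.imwrite("pics/p2.png",cv2.resize(c["color"][180:260,280:360],(560,560),interpolation=cv2.INTER_CUBIC))
E
```

```text
time: 11.6
position: [0.5342, 0.0982, 0.2354]
tool_rot: [0.763, 0.646, 0.006, 0.005]
ft_force: [1.8, 0.9, -0.3]
grip_width: 0.0433
grip_force: 0.0
[0.53417011 0.09821359 0.23539803]
```

View pics/p2.png

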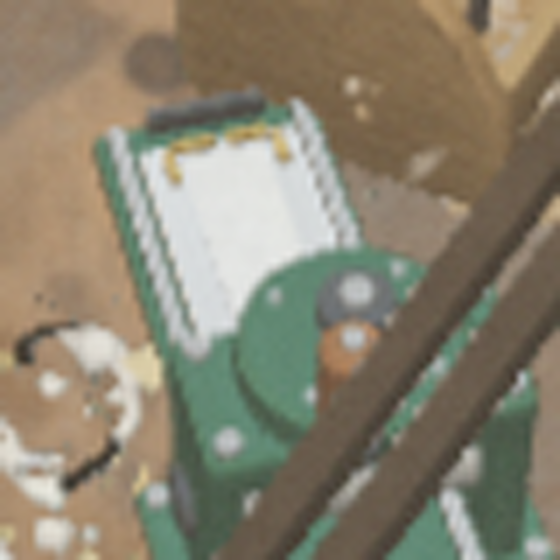

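The strip lies flat on the sled between the brass lugs (far-end lugs at crop (170,155) and (285,145)). Next I'll move to the knob.

```bash
python3 -m pendant '[{"jaw":0.6,"linear":[-1.4,-0.15,0],"twist":0},{"jaw":0.6,"linear":[-2.7,-0.3,0],"twist":0},{"jaw":0.6,"linear":[-3,-0.35,0],"twist":0},{"jaw":0.6,"linear":[-3,-0.35,0],"twist":0},{"jaw":0.6,"linear":[-3,-0.3,0],"twist":0},{"jaw":0.6,"linear":[-2,-0.23,0],"twist":0},{"jaw":0.6,"linear":[-1.07,-0.1,0],"twist":0},{"jaw":0.6,"linear":[0,0,0],"twist":0},{"jaw":0.6,"linear":[0,0,0],"twist":0},{"jaw":0.6,"linear":[0,0,0],"twist":0}]'
python3 - <<'E'
from h import *
o=robot.get_obs();M,y=yaw(o["tool_rot"]);print(y,(M.T@(np.array([.4859,-.0585,.180])-o["position"])*100).round(2))
c=cam("top");X=c["xyz"];hsv=cv2.cvtColor(c["color"],cv2.COLOR_BGR2HSV)
cv2.imwrite("pics/k1.png",cv2.resize(c["color"][180:270,280:440],(800,450),interpolation=cv2.INTER_CUBIC))
E
```

```text
time: 12.48
position: [0.4857, -0.0574, 0.2274]
tool_rot: [0.763, 0.646, 0.0, -0.001]
ft_force: [-0.2, -0.8, 0.5]
grip_width: 0.0523
grip_force: 0.0
-9.503738585988867 [-0.11  0.05  4.74]
```

View pics/k1.png

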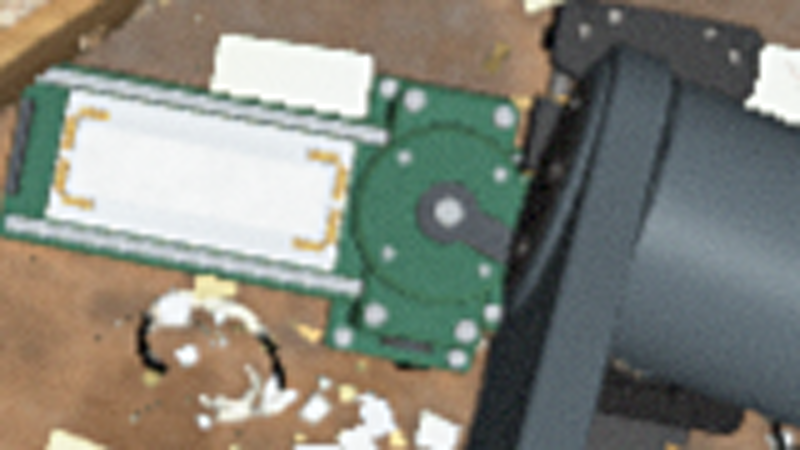

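The strip sits inside all four lugs (crop (85,115), (75,205), (325,155), (320,245)). Next I'll grip the knob.

```bash
python3 -m pendant '[{"jaw":0.6,"linear":[-0.1,0.05,1],"twist":0},{"jaw":0.6,"linear":[0,0,1.5],"twist":0},{"jaw":0.6,"linear":[0,0,1.2],"twist":0},{"jaw":0.5,"linear":[0,0,0.7],"twist":0},{"jaw":0.4,"linear":[0,0,0.3],"twist":0},{"jaw":0.35,"linear":[0,0,0],"twist":0},{"jaw":0.3,"linear":[0,0,0],"twist":0},{"jaw":0.25,"linear":[0,0,0],"twist":0},{"jaw":0.15,"linear":[0,0,0],"twist":0},{"jaw":0.15,"linear":[0,0,0],"twist":0},{"jaw":0.15,"linear":[0,0,0],"twist":0}]' 30
python3 - <<'E'
from h import *
o=robot.get_obs();print(o["position"],o["ft_force"],np.round(o["q"],2))
E
```

```text
time: 13.45
position: [0.4863, -0.0596, 0.1812]
tool_rot: [0.763, 0.646, 0.0, 0.0]
ft_force: [0.1, -0.5, 1.3]
grip_width: 0.0208
grip_force: 30.0
[ 0.48633573 -0.05958009  0.18123277] [ 0.12306465 -0.49124603  1.28436765] [-0.35  0.44  1.83  0.    0.88 -0.18]
```

```bash
cat > crank.py <<'E'
import sys,json
from h import *
A=np.array([.5126,-.0111]);OFF=np.radians(-99.55);R=.0551
XT=np.array([.1642,.9864]);YT=np.array([.9864,-.1642])
def pt(t): a=OFF-t; return A+R*np.array([np.cos(a),np.sin(a)])
def stat(o,near):
    p=np.array(o["position"][:2])-A;a=np.arctan2(p[1],p[0]);t=OFF-a;t+=2*np.pi*round((near-t)/2/np.pi)
    rad=np.array([np.cos(a),np.sin(a)]);tan=np.array([np.sin(a),-np.cos(a)]) # clockwise
    f=np.array(o["ft_force"]);return t,np.hypot(*p),-f[:2]@tan,f[:2]@rad,f[2]
def plan(t0,steps,c):
    """c: commanded xy now; steps: list of rad per row"""
    out=[];t=t0
    for s in steps:
        t+=s;d=(pt(t)-c)*100;r=[round(float(d@XT),2),round(float(d@YT),2)]
        c=c+(r[0]*XT+r[1]*YT)/100;out.append(r)
    return t,c,out
S="st.json"
try: st=json.load(open(S))
except FileNotFoundError: st={"t":.33,"c":[.4863,-.0596]}
o=robot.get_obs();x=stat(o,st["t"]);print("time %.2f arm %.3f r %.4f load %.1f rad %.1f fz %.1f -> spindle %.3f"%(o["time"],*x,x[0]-x[2]/30),"z",round(o["position"][2],4),"cmd t",round(st["t"],3), "grip",o["grip_width"])
if len(sys.argv)>1:
    t,c,out=plan(st["t"],eval(sys.argv[1]),np.array(st["c"]))
    json.dump({"t":t,"c":c.tolist()},open(S,"w"));print("to",round(t,3),out)
E
python3 crank.py '[.02,.03,.045]+[.06]*9'
```

```text
time 13.45 arm 0.330 r 0.0551 load 0.3 rad 0.4 fz 1.3 -> spindle 0.318 z 0.1812 cmd t 0.33 grip 0.020820771759354657
to 0.965 [[0.04, -0.1], [0.06, -0.15], [0.1, -0.23], [0.15, -0.3], [0.16, -0.29], [0.18, -0.27], [0.2, -0.27], [0.21, -0.25], [0.23, -0.24], [0.24, -0.23], [0.25, -0.21], [0.27, -0.2]]
```

```bash
python3 -m pendant '[{"jaw":0.15,"linear":[0.04,-0.1,0],"twist":0},{"jaw":0.15,"linear":[0.06,-0.15,0],"twist":0},{"jaw":0.15,"linear":[0.1,-0.23,0],"twist":0},{"jaw":0.15,"linear":[0.15,-0.3,0],"twist":0},{"jaw":0.15,"linear":[0.16,-0.29,0],"twist":0},{"jaw":0.15,"linear":[0.18,-0.27,0],"twist":0},{"jaw":0.15,"linear":[0.2,-0.27,0],"twist":0},{"jaw":0.15,"linear":[0.21,-0.25,0],"twist":0},{"jaw":0.15,"linear":[0.23,-0.24,0],"twist":0},{"jaw":0.15,"linear":[0.24,-0.23,0],"twist":0},{"jaw":0.15,"linear":[0.25,-0.21,0],"twist":0},{"jaw":0.15,"linear":[0.27,-0.2,0],"twist":0}]' >/dev/null; python3 crank.py '[.06]*12'
```

```text
time 14.45 arm 0.975 r 0.0552 load 1.3 rad 0.5 fz 4.5 -> spindle 0.930 z 0.181 cmd t 0.965 grip 0.021014503999405625
to 1.685 [[0.27, -0.18], [0.29, -0.16], [0.3, -0.14], [0.3, -0.13], [0.32, -0.11], [0.31, -0.09], [0.33, -0.07], [0.32, -0.05], [0.33, -0.03], [0.33, -0.01], [0.33, 0.01], [0.33, 0.02]]
```

```bash
python3 -m pendant '[{"jaw":0.15,"linear":[0.27,-0.18,0],"twist":0},{"jaw":0.15,"linear":[0.29,-0.16,0],"twist":0},{"jaw":0.15,"linear":[0.3,-0.14,0],"twist":0},{"jaw":0.15,"linear":[0.3,-0.13,0],"twist":0},{"jaw":0.15,"linear":[0.32,-0.11,0],"twist":0},{"jaw":0.15,"linear":[0.31,-0.09,0],"twist":0},{"jaw":0.15,"linear":[0.33,-0.07,0],"twist":0},{"jaw":0.15,"linear":[0.32,-0.05,0],"twist":0},{"jaw":0.15,"linear":[0.33,-0.03,0],"twist":0},{"jaw":0.15,"linear":[0.33,-0.01,0],"twist":0},{"jaw":0.15,"linear":[0.33,0.01,0],"twist":0},{"jaw":0.15,"linear":[0.33,0.02,0],"twist":0}]' >/dev/null; python3 crank.py '[.05]*6'
```

```text
time 15.45 arm 1.691 r 0.0553 load 2.2 rad -1.2 fz 5.6 -> spindle 1.619 z 0.1809 cmd t 1.685 grip 0.021252802389823428
to 1.985 [[0.28, 0.04], [0.27, 0.06], [0.26, 0.06], [0.27, 0.08], [0.26, 0.09], [0.25, 0.11]]
```

```bash
python3 -m pendant '[{"jaw":0.15,"linear":[0.28,0.04,0],"twist":0},{"jaw":0.15,"linear":[0.27,0.06,0],"twist":0},{"jaw":0.15,"linear":[0.26,0.06,0],"twist":0},{"jaw":0.15,"linear":[0.27,0.08,0],"twist":0},{"jaw":0.15,"linear":[0.26,0.09,0],"twist":0},{"jaw":0.15,"linear":[0.25,0.11,0],"twist":0}]' >/dev/null; python3 crank.py '[.045]*6'
```

```text
time 15.95 arm 1.988 r 0.0553 load 1.6 rad -2.2 fz 5.8 -> spindle 1.933 z 0.1809 cmd t 1.985 grip 0.021545164480888737
to 2.255 [[0.23, 0.1], [0.22, 0.12], [0.21, 0.12], [0.21, 0.14], [0.2, 0.14], [0.2, 0.15]]
```

```bash
python3 -m pendant '[{"jaw":0.15,"linear":[0.23,0.1,0],"twist":0},{"jaw":0.15,"linear":[0.22,0.12,0],"twist":0},{"jaw":0.15,"linear":[0.21,0.12,0],"twist":0},{"jaw":0.15,"linear":[0.21,0.14,0],"twist":0},{"jaw":0.15,"linear":[0.2,0.14,0],"twist":0},{"jaw":0.15,"linear":[0.2,0.15,0],"twist":0}]' >/dev/null; python3 crank.py '[.04]*6'
```

```text
time 16.45 arm 2.235 r 0.0556 load 5.4 rad -2.9 fz 5.9 -> spindle 2.056 z 0.1808 cmd t 2.255 grip 0.021034113092760508
to 2.495 [[0.16, 0.15], [0.17, 0.15], [0.15, 0.15], [0.15, 0.16], [0.14, 0.17], [0.14, 0.18]]
```

```bash
python3 -m pendant '[{"jaw":0.15,"linear":[0.16,0.15,0],"twist":0},{"jaw":0.15,"linear":[0.17,0.15,0],"twist":0},{"jaw":0.15,"linear":[0.15,0.15,0],"twist":0},{"jaw":0.15,"linear":[0.15,0.16,0],"twist":0},{"jaw":0.15,"linear":[0.14,0.17,0],"twist":0},{"jaw":0.15,"linear":[0.14,0.18,0],"twist":0}]' >/dev/null; python3 crank.py '[.025]*6'
```

```text
time 16.95 arm 2.442 r 0.0557 load 7.7 rad -2.0 fz 8.4 -> spindle 2.187 z 0.1806 cmd t 2.495 grip 0.021091746982524702
to 2.645 [[0.08, 0.11], [0.08, 0.11], [0.08, 0.12], [0.07, 0.11], [0.07, 0.12], [0.07, 0.12]]
```

```bash
python3 -m pendant '[{"jaw":0.15,"linear":[0.08,0.11,0],"twist":0},{"jaw":0.15,"linear":[0.08,0.11,0],"twist":0},{"jaw":0.15,"linear":[0.08,0.12,0],"twist":0},{"jaw":0.15,"linear":[0.07,0.11,0],"twist":0},{"jaw":0.15,"linear":[0.07,0.12,0],"twist":0},{"jaw":0.15,"linear":[0.07,0.12,0],"twist":0}]' >/dev/null; python3 crank.py '[.015]*6'
```

```text
time 17.45 arm 2.566 r 0.0559 load 9.2 rad -3.7 fz 9.4 -> spindle 2.260 z 0.1804 cmd t 2.645 grip 0.021119298888625956
to 2.735 [[0.03, 0.07], [0.04, 0.08], [0.04, 0.07], [0.03, 0.08], [0.04, 0.07], [0.03, 0.08]]
```

```bash
python3 -m pendant '[{"jaw":0.15,"linear":[0.03,0.07,0],"twist":0},{"jaw":0.15,"linear":[0.04,0.08,0],"twist":0},{"jaw":0.15,"linear":[0.04,0.07,0],"twist":0},{"jaw":0.15,"linear":[0.03,0.08,0],"twist":0},{"jaw":0.15,"linear":[0.04,0.07,0],"twist":0},{"jaw":0.15,"linear":[0.03,0.08,0],"twist":0}]' >/dev/null; python3 crank.py '[.012]*6'
```

```text
time 17.95 arm 2.640 r 0.0559 load 10.1 rad -3.2 fz 10.9 -> spindle 2.302 z 0.1803 cmd t 2.735 grip 0.02079640167012622
to 2.807 [[0.03, 0.06], [0.02, 0.06], [0.03, 0.06], [0.02, 0.06], [0.02, 0.07], [0.02, 0.06]]
```

```bash
python3 -m pendant '[{"jaw":0.15,"linear":[0.03,0.06,0],"twist":0},{"jaw":0.15,"linear":[0.02,0.06,0],"twist":0},{"jaw":0.15,"linear":[0.03,0.06,0],"twist":0},{"jaw":0.15,"linear":[0.02,0.06,0],"twist":0},{"jaw":0.15,"linear":[0.02,0.07,0],"twist":0},{"jaw":0.15,"linear":[0.02,0.06,0],"twist":0}]' >/dev/null; python3 crank.py '[.012]*6'
```

```text
time 18.45 arm 2.700 r 0.0559 load 11.2 rad -2.4 fz 11.7 -> spindle 2.328 z 0.1802 cmd t 2.807 grip 0.021304218009498013
to 2.879 [[0.03, 0.06], [0.02, 0.06], [0.02, 0.07], [0.01, 0.06], [0.02, 0.06], [0.02, 0.07]]
```

```bash
python3 -m pendant '[{"jaw":0.15,"linear":[0.03,0.06,0],"twist":0},{"jaw":0.15,"linear":[0.02,0.06,0],"twist":0},{"jaw":0.15,"linear":[0.02,0.07,0],"twist":0},{"jaw":0.15,"linear":[0.01,0.06,0],"twist":0},{"jaw":0.15,"linear":[0.02,0.06,0],"twist":0},{"jaw":0.15,"linear":[0.02,0.07,0],"twist":0}]' >/dev/null; python3 crank.py '[.01]*6'
```

```text
time 18.95 arm 2.762 r 0.0559 load 10.2 rad -2.3 fz 12.3 -> spindle 2.424 z 0.1802 cmd t 2.879 grip 0.02103253262375784
to 2.939 [[0.01, 0.05], [0.02, 0.05], [0.01, 0.06], [0.01, 0.05], [0.01, 0.05], [0.02, 0.06]]
```

```bash
python3 -m pendant '[{"jaw":0.15,"linear":[0.01,0.05,0],"twist":0},{"jaw":0.15,"linear":[0.02,0.05,0],"twist":0}]' >/dev/null; python3 crank.py;  python3 -m pendant '[{"jaw":0.15,"linear":[0.01,0.06,0],"twist":0}]'>/dev/null; python3 crank.py
```

```text
time 19.12 arm 2.779 r 0.0559 load 10.4 rad -3.6 fz 12.3 -> spindle 2.433 z 0.1802 cmd t 2.939 grip 0.02090620550215902
time 19.20 arm 2.789 r 0.0559 load 10.2 rad -2.1 fz 11.8 -> spindle 2.448 z 0.1802 cmd t 2.939 grip 0.020927346278100424
```

```bash
python3 -m pendant '[{"jaw":0.15,"linear":[0.01,0.05,0],"twist":0},{"jaw":0.15,"linear":[0.01,0.05,0],"twist":0},{"jaw":0.15,"linear":[0.02,0.06,0],"twist":0}]' >/dev/null; python3 crank.py '[.01]*6'
```

```text
time 19.45 arm 2.816 r 0.0559 load 11.3 rad -2.1 fz 12.4 -> spindle 2.440 z 0.1801 cmd t 2.939 grip 0.020981487197665367
to 2.999 [[0.01, 0.05], [0.01, 0.06], [0.01, 0.05], [0.01, 0.06], [0.0, 0.05], [0.01, 0.05]]
```

```bash
python3 -m pendant '[{"jaw":0.15,"linear":[0.01,0.05,0],"twist":0},{"jaw":0.15,"linear":[0.01,0.06,0],"twist":0},{"jaw":0.15,"linear":[0.01,0.05,0],"twist":0}]' >/dev/null; python3 crank.py; python3 -m pendant '[{"jaw":0.15,"linear":[0.01,0.06,0],"twist":0},{"jaw":0.15,"linear":[0,0.05,0],"twist":0},{"jaw":0.15,"linear":[0.01,0.05,0],"twist":0}]' >/dev/null; python3 crank.py '[.01]*6'
```

```text
time 19.70 arm 2.843 r 0.0559 load 10.5 rad -2.4 fz 12.7 -> spindle 2.494 z 0.1801 cmd t 2.999 grip 0.021017232740694086
time 19.95 arm 2.871 r 0.0559 load 9.9 rad -2.1 fz 12.1 -> spindle 2.541 z 0.1801 cmd t 2.999 grip 0.02107708313005066
to 3.059 [[0.01, 0.06], [0.01, 0.05], [0.0, 0.06], [0.01, 0.05], [0.0, 0.06], [0.01, 0.05]]
```

```bash
python3 -m pendant '[{"jaw":0.15,"linear":[0.01,0.06,0],"twist":0},{"jaw":0.15,"linear":[0.01,0.05,0],"twist":0},{"jaw":0.15,"linear":[0,0.06,0],"twist":0}]' >/dev/null; python3 crank.py; python3 -m pendant '[{"jaw":0.15,"linear":[0.01,0.05,0],"twist":0},{"jaw":0.15,"linear":[0,0.06,0],"twist":0},{"jaw":0.15,"linear":[0.01,0.05,0],"twist":0}]' >/dev/null; python3 crank.py '[.008]*6'
```

```text
time 20.20 arm 2.901 r 0.0559 load 10.4 rad -0.5 fz 12.4 -> spindle 2.556 z 0.1801 cmd t 3.059 grip 0.021165272355329667
time 20.45 arm 2.935 r 0.0558 load 10.2 rad -1.4 fz 12.4 -> spindle 2.596 z 0.1802 cmd t 3.059 grip 0.02114068896627709
to 3.107 [[0.0, 0.05], [0.0, 0.04], [0.01, 0.04], [-0.0, 0.05], [0.0, 0.04], [0.0, 0.05]]
```

```bash
python3 -m pendant '[{"jaw":0.15,"linear":[0,0.05,0],"twist":0},{"jaw":0.15,"linear":[0,0.04,0],"twist":0},{"jaw":0.15,"linear":[0.01,0.04,0],"twist":0}]' >/dev/null; python3 crank.py; python3 -m pendant '[{"jaw":0.15,"linear":[0,0.05,0],"twist":0},{"jaw":0.15,"linear":[0,0.04,0],"twist":0},{"jaw":0.15,"linear":[0,0.05,0],"twist":0}]' >/dev/null; python3 crank.py '[.008]*6'
```

```text
time 20.70 arm 2.968 r 0.0558 load 8.7 rad -0.4 fz 11.8 -> spindle 2.678 z 0.1802 cmd t 3.107 grip 0.0210290795816597
time 20.95 arm 3.012 r 0.0557 load 5.7 rad -0.9 fz 11.0 -> spindle 2.822 z 0.1803 cmd t 3.107 grip 0.021044947978325422
to 3.155 [[0.0, 0.04], [0.01, 0.05], [-0.0, 0.04], [-0.0, 0.04], [-0.0, 0.05], [-0.0, 0.04]]
```

```bash
python3 -m pendant '[{"jaw":0.15,"linear":[0,0,0],"twist":0},{"jaw":0.15,"linear":[0,0,0],"twist":0}]' >/dev/null; python3 crank.py
```

```text
time 21.12 arm 3.043 r 0.0556 load 2.5 rad -0.6 fz 7.8 -> spindle 2.959 z 0.1805 cmd t 3.155 grip 0.02105381194504919
```

```bash
python3 -m pendant '[{"jaw":0.15,"linear":[0,-0.04,0],"twist":0},{"jaw":0.15,"linear":[0,0,0],"twist":0}]' >/dev/null; python3 crank.py
```

```text
time 21.28 arm 3.077 r 0.0554 load -1.3 rad -0.3 fz 4.0 -> spindle 3.119 z 0.1807 cmd t 3.155 grip 0.02082100571785108
```

```bash
python3 -m pendant '[{"jaw":0.15,"linear":[0,0,0],"twist":0},{"jaw":0.15,"linear":[0,0,0],"twist":0},{"jaw":0.15,"linear":[0,0,0],"twist":0}]' >/dev/null; python3 crank.py; python3 -m pendant '[{"jaw":0.15,"linear":[0,0,0],"twist":0},{"jaw":0.15,"linear":[0,0,0],"twist":0}]' >/dev/null; python3 crank.py
```

```text
time 21.53 arm 3.120 r 0.0553 load -3.7 rad -0.5 fz 1.9 -> spindle 3.243 z 0.1809 cmd t 3.155 grip 0.021047406425762666
time 21.70 arm 3.118 r 0.0553 load -4.8 rad 0.0 fz 2.9 -> spindle 3.278 z 0.1809 cmd t 3.155 grip 0.021210661367108762
```

```bash
python3 - <<'E'
import json,numpy as np
s=json.load(open("st.json"));XT=np.array([.1642,.9864]);YT=np.array([.9864,-.1642])
s["c"]=(np.array(s["c"])-(.01*XT+.30*YT)/100).tolist();s["t"]=3.10;json.dump(s,open("st.json","w"))
E
python3 crank.py '[.01,.02]+[.03]*6+[.04]*4'
```

```text
time 21.70 arm 3.118 r 0.0553 load -4.8 rad 0.0 fz 2.9 -> spindle 3.278 z 0.1809 cmd t 3.1 grip 0.021210661367108762
to 3.47 [[0.0, 0.05], [0.01, 0.11], [-0.0, 0.17], [-0.01, 0.16], [-0.01, 0.17], [-0.02, 0.16], [-0.02, 0.17], [-0.02, 0.16], [-0.04, 0.22], [-0.06, 0.21], [-0.05, 0.21], [-0.07, 0.21]]
```

```bash
python3 -m pendant '[{"jaw":0.15,"linear":[0,0.05,0],"twist":0},{"jaw":0.15,"linear":[0.01,0.11,0],"twist":0},{"jaw":0.15,"linear":[0,0.17,0],"twist":0},{"jaw":0.15,"linear":[-0.01,0.16,0],"twist":0},{"jaw":0.15,"linear":[-0.01,0.17,0],"twist":0},{"jaw":0.15,"linear":[-0.02,0.16,0],"twist":0},{"jaw":0.15,"linear":[-0.02,0.17,0],"twist":0},{"jaw":0.15,"linear":[-0.02,0.16,0],"twist":0},{"jaw":0.15,"linear":[-0.04,0.22,0],"twist":0},{"jaw":0.15,"linear":[-0.06,0.21,0],"twist":0},{"jaw":0.15,"linear":[-0.05,0.21,0],"twist":0},{"jaw":0.15,"linear":[-0.07,0.21,0],"twist":0}]' >/dev/null; python3 crank.py '[.05]*3+[.06]*9';python3 crank.py '[.06]*12'
```

```text
time 22.70 arm 3.467 r 0.0552 load -2.9 rad 2.3 fz 4.9 -> spindle 3.564 z 0.1808 cmd t 3.47 grip 0.020981421561532987
to 4.16 [[-0.1, 0.26], [-0.11, 0.26], [-0.12, 0.24], [-0.16, 0.29], [-0.18, 0.28], [-0.19, 0.27], [-0.21, 0.25], [-0.23, 0.24], [-0.24, 0.23], [-0.25, 0.21], [-0.26, 0.2], [-0.28, 0.18]]
time 22.70 arm 3.467 r 0.0552 load -2.9 rad 2.3 fz 4.9 -> spindle 3.564 z 0.1808 cmd t 4.16 grip 0.020981421561532987
to 4.88 [[-0.29, 0.17], [-0.29, 0.14], [-0.31, 0.13], [-0.31, 0.11], [-0.32, 0.1], [-0.32, 0.07], [-0.33, 0.05], [-0.32, 0.03], [-0.34, 0.02], [-0.33, -0.01], [-0.33, -0.02], [-0.32, -0.05]]
```

```bash
python3 -m pendant '[{"jaw":0.15,"linear":[-0.1,0.26,0],"twist":0},{"jaw":0.15,"linear":[-0.11,0.26,0],"twist":0},{"jaw":0.15,"linear":[-0.12,0.24,0],"twist":0},{"jaw":0.15,"linear":[-0.16,0.29,0],"twist":0},{"jaw":0.15,"linear":[-0.18,0.28,0],"twist":0},{"jaw":0.15,"linear":[-0.19,0.27,0],"twist":0},{"jaw":0.15,"linear":[-0.21,0.25,0],"twist":0},{"jaw":0.15,"linear":[-0.23,0.24,0],"twist":0},{"jaw":0.15,"linear":[-0.24,0.23,0],"twist":0},{"jaw":0.15,"linear":[-0.25,0.21,0],"twist":0},{"jaw":0.15,"linear":[-0.26,0.2,0],"twist":0},{"jaw":0.15,"linear":[-0.28,0.18,0],"twist":0}]' >/dev/null; python3 crank.py
python3 -m pendant '[{"jaw":0.15,"linear":[-0.29,0.17,0],"twist":0},{"jaw":0.15,"linear":[-0.29,0.14,0],"twist":0},{"jaw":0.15,"linear":[-0.31,0.13,0],"twist":0},{"jaw":0.15,"linear":[-0.31,0.11,0],"twist":0},{"jaw":0.15,"linear":[-0.32,0.1,0],"twist":0},{"jaw":0.15,"linear":[-0.32,0.07,0],"twist":0},{"jaw":0.15,"linear":[-0.33,0.05,0],"twist":0},{"jaw":0.15,"linear":[-0.32,0.03,0],"twist":0},{"jaw":0.15,"linear":[-0.34,0.02,0],"twist":0},{"jaw":0.15,"linear":[-0.33,-0.01,0],"twist":0},{"jaw":0.15,"linear":[-0.33,-0.02,0],"twist":0},{"jaw":0.15,"linear":[-0.32,-0.05,0],"twist":0}]' >/dev/null; python3 crank.py '[.06]*12';python3 crank.py '[.06]*12';python3 crank.py '[.06]*12'
```

```text
time 23.70 arm 4.139 r 0.0551 load 1.6 rad 3.7 fz 7.2 -> spindle 4.084 z 0.181 cmd t 4.88 grip 0.021343300195358416
time 24.70 arm 4.879 r 0.0551 load 1.7 rad 3.1 fz 6.0 -> spindle 4.822 z 0.181 cmd t 4.88 grip 0.021244674199487643
to 5.6 [[-0.33, -0.07], [-0.32, -0.08], [-0.31, -0.1], [-0.31, -0.13], [-0.3, -0.14], [-0.29, -0.16], [-0.28, -0.17], [-0.27, -0.19], [-0.25, -0.21], [-0.25, -0.22], [-0.23, -0.24], [-0.21, -0.25]]
time 24.70 arm 4.879 r 0.0551 load 1.7 rad 3.1 fz 6.0 -> spindle 4.822 z 0.181 cmd t 5.6 grip 0.021244674199487643
to 6.32 [[-0.2, -0.26], [-0.19, -0.28], [-0.17, -0.28], [-0.15, -0.3], [-0.13, -0.3], [-0.11, -0.31], [-0.1, -0.32], [-0.07, -0.32], [-0.06, -0.33], [-0.04, -0.32], [-0.01, -0.33], [0.0, -0.33]]
time 24.70 arm 4.879 r 0.0551 load 1.7 rad 3.1 fz 6.0 -> spindle 4.822 z 0.181 cmd t 6.32 grip 0.021244674199487643
to 7.04 [[0.02, -0.33], [0.05, -0.33], [0.06, -0.33], [0.08, -0.32], [0.1, -0.31], [0.12, -0.31], [0.14, -0.3], [0.15, -0.29], [0.17, -0.28], [0.19, -0.28], [0.21, -0.26], [0.22, -0.24]]
```

```bash
python3 -m pendant '[{"jaw":0.15,"linear":[-0.33,-0.07,0],"twist":0},{"jaw":0.15,"linear":[-0.32,-0.08,0],"twist":0},{"jaw":0.15,"linear":[-0.31,-0.1,0],"twist":0},{"jaw":0.15,"linear":[-0.31,-0.13,0],"twist":0},{"jaw":0.15,"linear":[-0.3,-0.14,0],"twist":0},{"jaw":0.15,"linear":[-0.29,-0.16,0],"twist":0},{"jaw":0.15,"linear":[-0.28,-0.17,0],"twist":0},{"jaw":0.15,"linear":[-0.27,-0.19,0],"twist":0},{"jaw":0.15,"linear":[-0.25,-0.21,0],"twist":0},{"jaw":0.15,"linear":[-0.25,-0.22,0],"twist":0},{"jaw":0.15,"linear":[-0.23,-0.24,0],"twist":0},{"jaw":0.15,"linear":[-0.21,-0.25,0],"twist":0}]' >/dev/null; python3 crank.py
python3 -m pendant '[{"jaw":0.15,"linear":[-0.2,-0.26,0],"twist":0},{"jaw":0.15,"linear":[-0.19,-0.28,0],"twist":0},{"jaw":0.15,"linear":[-0.17,-0.28,0],"twist":0},{"jaw":0.15,"linear":[-0.15,-0.3,0],"twist":0},{"jaw":0.15,"linear":[-0.13,-0.3,0],"twist":0},{"jaw":0.15,"linear":[-0.11,-0.31,0],"twist":0},{"jaw":0.15,"linear":[-0.1,-0.32,0],"twist":0},{"jaw":0.15,"linear":[-0.07,-0.32,0],"twist":0},{"jaw":0.15,"linear":[-0.06,-0.33,0],"twist":0},{"jaw":0.15,"linear":[-0.04,-0.32,0],"twist":0},{"jaw":0.15,"linear":[-0.01,-0.33,0],"twist":0},{"jaw":0.15,"linear":[0,-0.33,0],"twist":0}]' >/dev/null; python3 crank.py
python3 -m pendant '[{"jaw":0.15,"linear":[0.02,-0.33,0],"twist":0},{"jaw":0.15,"linear":[0.05,-0.33,0],"twist":0},{"jaw":0.15,"linear":[0.06,-0.33,0],"twist":0},{"jaw":0.15,"linear":[0.08,-0.32,0],"twist":0},{"jaw":0.15,"linear":[0.1,-0.31,0],"twist":0},{"jaw":0.15,"linear":[0.12,-0.31,0],"twist":0},{"jaw":0.15,"linear":[0.14,-0.3,0],"twist":0},{"jaw":0.15,"linear":[0.15,-0.29,0],"twist":0},{"jaw":0.15,"linear":[0.17,-0.28,0],"twist":0},{"jaw":0.15,"linear":[0.19,-0.28,0],"twist":0},{"jaw":0.15,"linear":[0.21,-0.26,0],"twist":0},{"jaw":0.15,"linear":[0.22,-0.24,0],"twist":0}]' >/dev/null; python3 crank.py '[.06]*12';python3 crank.py '[.055]*8'; python3 crank.py '[.04]*8'
```

```text
time 25.70 arm 5.611 r 0.0552 load 2.2 rad 2.0 fz 5.1 -> spindle 5.540 z 0.1809 cmd t 7.04 grip 0.020928991525391086
time 26.70 arm 6.342 r 0.0554 load 1.0 rad 0.4 fz 6.4 -> spindle 6.309 z 0.1807 cmd t 7.04 grip 0.02079270547242554
time 27.70 arm 7.053 r 0.0554 load 1.1 rad -1.8 fz 5.4 -> spindle 7.015 z 0.1808 cmd t 7.04 grip 0.02109995994909595
to 7.76 [[0.23, -0.24], [0.25, -0.21], [0.26, -0.21], [0.27, -0.18], [0.29, -0.17], [0.29, -0.16], [0.3, -0.13], [0.31, -0.12], [0.31, -0.1], [0.33, -0.08], [0.32, -0.06], [0.33, -0.04]]
time 27.70 arm 7.053 r 0.0554 load 1.1 rad -1.8 fz 5.4 -> spindle 7.015 z 0.1808 cmd t 7.76 grip 0.02109995994909595
to 8.2 [[0.3, -0.02], [0.3, -0.0], [0.31, 0.01], [0.3, 0.03], [0.3, 0.05], [0.29, 0.06], [0.3, 0.08], [0.28, 0.1]]
time 27.70 arm 7.053 r 0.0554 load 1.1 rad -1.8 fz 5.4 -> spindle 7.015 z 0.1808 cmd t 8.2 grip 0.02109995994909595
to 8.52 [[0.21, 0.08], [0.2, 0.08], [0.2, 0.1], [0.2, 0.1], [0.19, 0.11], [0.18, 0.12], [0.18, 0.13], [0.18, 0.13]]
```

```bash
python3 -m pendant '[{"jaw":0.15,"linear":[0.23,-0.24,0],"twist":0},{"jaw":0.15,"linear":[0.25,-0.21,0],"twist":0},{"jaw":0.15,"linear":[0.26,-0.21,0],"twist":0},{"jaw":0.15,"linear":[0.27,-0.18,0],"twist":0},{"jaw":0.15,"linear":[0.29,-0.17,0],"twist":0},{"jaw":0.15,"linear":[0.29,-0.16,0],"twist":0},{"jaw":0.15,"linear":[0.3,-0.13,0],"twist":0},{"jaw":0.15,"linear":[0.31,-0.12,0],"twist":0},{"jaw":0.15,"linear":[0.31,-0.1,0],"twist":0},{"jaw":0.15,"linear":[0.33,-0.08,0],"twist":0},{"jaw":0.15,"linear":[0.32,-0.06,0],"twist":0},{"jaw":0.15,"linear":[0.33,-0.04,0],"twist":0}]' >/dev/null; python3 crank.py
python3 -m pendant '[{"jaw":0.15,"linear":[0.3,-0.02,0],"twist":0},{"jaw":0.15,"linear":[0.3,0,0],"twist":0},{"jaw":0.15,"linear":[0.31,0.01,0],"twist":0},{"jaw":0.15,"linear":[0.3,0.03,0],"twist":0},{"jaw":0.15,"linear":[0.3,0.05,0],"twist":0},{"jaw":0.15,"linear":[0.29,0.06,0],"twist":0},{"jaw":0.15,"linear":[0.3,0.08,0],"twist":0},{"jaw":0.15,"linear":[0.28,0.1,0],"twist":0}]' >/dev/null; python3 crank.py
python3 -m pendant '[{"jaw":0.15,"linear":[0.21,0.08,0],"twist":0},{"jaw":0.15,"linear":[0.2,0.08,0],"twist":0},{"jaw":0.15,"linear":[0.2,0.1,0],"twist":0},{"jaw":0.15,"linear":[0.2,0.1,0],"twist":0},{"jaw":0.15,"linear":[0.19,0.11,0],"twist":0},{"jaw":0.15,"linear":[0.18,0.12,0],"twist":0},{"jaw":0.15,"linear":[0.18,0.13,0],"twist":0},{"jaw":0.15,"linear":[0.18,0.13,0],"twist":0}]' >/dev/null; python3 crank.py '[.03]*12'; python3 crank.py '[.015]*12'
```

```text
time 28.70 arm 7.757 r 0.0553 load 1.4 rad -2.4 fz 5.2 -> spindle 7.710 z 0.1809 cmd t 8.52 grip 0.02110370550358294
time 29.37 arm 8.188 r 0.0554 load 2.4 rad -3.4 fz 5.3 -> spindle 8.109 z 0.1808 cmd t 8.52 grip 0.020986378348568962
time 30.03 arm 8.482 r 0.0556 load 4.2 rad -3.1 fz 7.9 -> spindle 8.341 z 0.1807 cmd t 8.52 grip 0.02104756450596797
to 8.88 [[0.13, 0.11], [0.12, 0.1], [0.12, 0.12], [0.12, 0.11], [0.12, 0.12], [0.11, 0.12], [0.11, 0.13], [0.1, 0.13], [0.1, 0.13], [0.09, 0.13], [0.1, 0.14], [0.08, 0.14]]
time 30.03 arm 8.482 r 0.0556 load 4.2 rad -3.1 fz 7.9 -> spindle 8.341 z 0.1807 cmd t 8.88 grip 0.02104756450596797
to 9.06 [[0.05, 0.07], [0.04, 0.07], [0.04, 0.08], [0.04, 0.07], [0.03, 0.07], [0.04, 0.08], [0.04, 0.07], [0.03, 0.08], [0.03, 0.07], [0.04, 0.08], [0.03, 0.07], [0.03, 0.08]]
```

```bash
python3 -m pendant '[{"jaw":0.15,"linear":[0.13,0.11,0],"twist":0},{"jaw":0.15,"linear":[0.12,0.1,0],"twist":0},{"jaw":0.15,"linear":[0.12,0.12,0],"twist":0},{"jaw":0.15,"linear":[0.12,0.11,0],"twist":0},{"jaw":0.15,"linear":[0.12,0.12,0],"twist":0},{"jaw":0.15,"linear":[0.11,0.12,0],"twist":0},{"jaw":0.15,"linear":[0.11,0.13,0],"twist":0},{"jaw":0.15,"linear":[0.1,0.13,0],"twist":0},{"jaw":0.15,"linear":[0.1,0.13,0],"twist":0},{"jaw":0.15,"linear":[0.09,0.13,0],"twist":0},{"jaw":0.15,"linear":[0.1,0.14,0],"twist":0},{"jaw":0.15,"linear":[0.08,0.14,0],"twist":0}]' >/dev/null; python3 crank.py
python3 -m pendant '[{"jaw":0.15,"linear":[0.05,0.07,0],"twist":0},{"jaw":0.15,"linear":[0.04,0.07,0],"twist":0},{"jaw":0.15,"linear":[0.04,0.08,0],"twist":0},{"jaw":0.15,"linear":[0.04,0.07,0],"twist":0},{"jaw":0.15,"linear":[0.03,0.07,0],"twist":0},{"jaw":0.15,"linear":[0.04,0.08,0],"twist":0},{"jaw":0.15,"linear":[0.04,0.07,0],"twist":0},{"jaw":0.15,"linear":[0.03,0.08,0],"twist":0},{"jaw":0.15,"linear":[0.03,0.07,0],"twist":0},{"jaw":0.15,"linear":[0.04,0.08,0],"twist":0},{"jaw":0.15,"linear":[0.03,0.07,0],"twist":0},{"jaw":0.15,"linear":[0.03,0.08,0],"twist":0}]' >/dev/null; python3 crank.py '[.012]*12'
```

```text
time 31.03 arm 8.786 r 0.0559 load 9.3 rad -2.3 fz 11.2 -> spindle 8.476 z 0.1803 cmd t 9.06 grip 0.020872568762724857
time 32.03 arm 8.934 r 0.0560 load 9.5 rad -2.6 fz 13.1 -> spindle 8.618 z 0.1801 cmd t 9.06 grip 0.020991371439248913
to 9.204 [[0.02, 0.06], [0.02, 0.07], [0.02, 0.06], [0.03, 0.06], [0.02, 0.06], [0.01, 0.07], [0.02, 0.06], [0.02, 0.06], [0.02, 0.07], [0.01, 0.06], [0.02, 0.07], [0.01, 0.06]]
```

```bash
python3 -m pendant '[{"jaw":0.15,"linear":[0.02,0.06,0],"twist":0},{"jaw":0.15,"linear":[0.02,0.07,0],"twist":0},{"jaw":0.15,"linear":[0.02,0.06,0],"twist":0},{"jaw":0.15,"linear":[0.03,0.06,0],"twist":0},{"jaw":0.15,"linear":[0.02,0.06,0],"twist":0},{"jaw":0.15,"linear":[0.01,0.07,0],"twist":0},{"jaw":0.15,"linear":[0.02,0.06,0],"twist":0},{"jaw":0.15,"linear":[0.02,0.06,0],"twist":0},{"jaw":0.15,"linear":[0.02,0.07,0],"twist":0},{"jaw":0.15,"linear":[0.01,0.06,0],"twist":0},{"jaw":0.15,"linear":[0.02,0.07,0],"twist":0},{"jaw":0.15,"linear":[0.01,0.06,0],"twist":0}]' >/dev/null; python3 crank.py '[.01]*6'
```

```text
time 33.03 arm 9.055 r 0.0560 load 9.6 rad -0.4 fz 14.2 -> spindle 8.736 z 0.18 cmd t 9.204 grip 0.020920789192159447
to 9.264 [[0.02, 0.05], [0.01, 0.06], [0.01, 0.05], [0.01, 0.06], [0.01, 0.05], [0.01, 0.06]]
```

```bash
python3 -m pendant '[{"jaw":0.15,"linear":[0.02,0.05,0],"twist":0},{"jaw":0.15,"linear":[0.01,0.06,0],"twist":0},{"jaw":0.15,"linear":[0.01,0.05,0],"twist":0}]' >/dev/null; python3 crank.py; python3 -m pendant '[{"jaw":0.15,"linear":[0.01,0.06,0],"twist":0},{"jaw":0.15,"linear":[0.01,0.05,0],"twist":0},{"jaw":0.15,"linear":[0.01,0.06,0],"twist":0}]' >/dev/null; python3 crank.py '[.01]*6'
```

```text
time 33.28 arm 9.082 r 0.0560 load 10.0 rad -0.4 fz 15.0 -> spindle 8.749 z 0.1799 cmd t 9.264 grip 0.02107274692466462
time 33.53 arm 9.110 r 0.0560 load 11.9 rad 0.1 fz 15.1 -> spindle 8.713 z 0.1799 cmd t 9.264 grip 0.02113959705502937
to 9.324 [[0.01, 0.05], [0.0, 0.05], [0.01, 0.06], [0.01, 0.05], [0.0, 0.06], [0.01, 0.05]]
```

```bash
python3 -m pendant '[{"jaw":0.15,"linear":[0.01,0.05,0],"twist":0},{"jaw":0.15,"linear":[0,0.05,0],"twist":0},{"jaw":0.15,"linear":[0.01,0.06,0],"twist":0}]' >/dev/null; python3 crank.py; python3 -m pendant '[{"jaw":0.15,"linear":[0.01,0.05,0],"twist":0},{"jaw":0.15,"linear":[0,0.06,0],"twist":0},{"jaw":0.15,"linear":[0.01,0.05,0],"twist":0}]' >/dev/null; python3 crank.py '[.008]*6'
```

```text
time 33.78 arm 9.137 r 0.0559 load 10.5 rad 0.5 fz 15.1 -> spindle 8.786 z 0.1799 cmd t 9.324 grip 0.02061968793047318
time 34.03 arm 9.167 r 0.0559 load 10.2 rad 0.4 fz 15.0 -> spindle 8.827 z 0.18 cmd t 9.324 grip 0.021145665176812857
to 9.372 [[0.0, 0.05], [0.01, 0.04], [0.0, 0.04], [0.0, 0.05], [0.01, 0.04], [-0.0, 0.05]]
```

```bash
python3 -m pendant '[{"jaw":0.15,"linear":[0,0.05,0],"twist":0},{"jaw":0.15,"linear":[0.01,0.04,0],"twist":0},{"jaw":0.15,"linear":[0,0.04,0],"twist":0}]' >/dev/null; python3 crank.py; python3 -m pendant '[{"jaw":0.15,"linear":[0,0.05,0],"twist":0},{"jaw":0.15,"linear":[0.01,0.04,0],"twist":0},{"jaw":0.15,"linear":[0,0.05,0],"twist":0}]' >/dev/null; python3 crank.py '[.008]*3'
```

```text
time 34.28 arm 9.192 r 0.0559 load 8.8 rad 1.1 fz 15.4 -> spindle 8.897 z 0.18 cmd t 9.372 grip 0.020995185749498595
time 34.53 arm 9.222 r 0.0558 load 9.2 rad 1.1 fz 15.1 -> spindle 8.914 z 0.18 cmd t 9.372 grip 0.021271645311868356
to 9.396 [[0.0, 0.04], [0.0, 0.04], [0.0, 0.05]]
```

```bash
python3 -m pendant '[{"jaw":0.15,"linear":[0,0.04,0],"twist":0},{"jaw":0.15,"linear":[0,0.04,0],"twist":0},{"jaw":0.15,"linear":[0,0.05,0],"twist":0}]' >/dev/null; python3 crank.py '[.008]*3'
```

```text
time 34.78 arm 9.254 r 0.0558 load 7.7 rad 2.2 fz 13.7 -> spindle 8.998 z 0.18 cmd t 9.396 grip 0.021066236774682074
to 9.42 [[0.01, 0.04], [-0.0, 0.05], [-0.0, 0.04]]
```

```bash
python3 -m pendant '[{"jaw":0.15,"linear":[0,0.02,0],"twist":0},{"jaw":0.15,"linear":[0,0,0],"twist":0},{"jaw":0.15,"linear":[0,0,0],"twist":0}]' >/dev/null; python3 crank.py; python3 -m pendant '[{"jaw":0.15,"linear":[0,0,0],"twist":0},{"jaw":0.15,"linear":[0,0,0],"twist":0}]' >/dev/null; python3 crank.py
```

```text
time 35.03 arm 9.279 r 0.0557 load 6.2 rad 0.7 fz 12.2 -> spindle 9.073 z 0.1802 cmd t 9.42 grip 0.021050207491750947
time 35.20 arm 9.298 r 0.0556 load 4.3 rad 1.3 fz 11.3 -> spindle 9.153 z 0.1802 cmd t 9.42 grip 0.020916166691911008
```

```bash
python3 -m pendant '[{"jaw":0.15,"linear":[0,0,0],"twist":0},{"jaw":0.15,"linear":[0,0,0],"twist":0},{"jaw":0.15,"linear":[0,0,0],"twist":0}]' >/dev/null; python3 crank.py; python3 -m pendant '[{"jaw":0.15,"linear":[0,0,0],"twist":0},{"jaw":0.15,"linear":[0,0,0],"twist":0},{"jaw":0.15,"linear":[0,0,0],"twist":0}]' >/dev/null; python3 crank.py; python3 -m pendant '[{"jaw":0.15,"linear":[0,0,0],"twist":0},{"jaw":0.15,"linear":[0,0,0],"twist":0},{"jaw":0.15,"linear":[0,0,0],"twist":0}]' >/dev/null; python3 crank.py
```

```text
time 35.45 arm 9.342 r 0.0555 load -0.4 rad 1.2 fz 7.5 -> spindle 9.355 z 0.1805 cmd t 9.42 grip 0.021200702940253155
time 35.70 arm 9.388 r 0.0553 load -3.4 rad 1.6 fz 4.0 -> spindle 9.502 z 0.1807 cmd t 9.42 grip 0.02074883070080552
time 35.95 arm 9.405 r 0.0553 load -4.6 rad 1.3 fz 4.4 -> spindle 9.557 z 0.1808 cmd t 9.42 grip 0.02111813778001696
```

```bash
python3 - <<'E'
import json,numpy as np
s=json.load(open("st.json"));XT=np.array([.1642,.9864]);YT=np.array([.9864,-.1642])
s["c"]=(np.array(s["c"])-(.01*XT+.11*YT)/100).tolist();s["t"]=9.40;json.dump(s,open("st.json","w"))
E
python3 crank.py '[.01,.02]+[.03]*6+[.04]*4';python3 crank.py '[.05]*3+[.06]*9';python3 crank.py '[.06]*8+[.045]*4'
```

```text
time 35.95 arm 9.405 r 0.0553 load -4.6 rad 1.3 fz 4.4 -> spindle 9.557 z 0.1808 cmd t 9.4 grip 0.02111813778001696
to 9.77 [[0.01, 0.06], [-0.0, 0.11], [-0.01, 0.16], [-0.01, 0.17], [-0.01, 0.16], [-0.02, 0.17], [-0.02, 0.16], [-0.03, 0.16], [-0.04, 0.22], [-0.06, 0.21], [-0.06, 0.21], [-0.07, 0.21]]
time 35.95 arm 9.405 r 0.0553 load -4.6 rad 1.3 fz 4.4 -> spindle 9.557 z 0.1808 cmd t 9.77 grip 0.02111813778001696
to 10.46 [[-0.1, 0.26], [-0.11, 0.25], [-0.13, 0.24], [-0.17, 0.29], [-0.18, 0.28], [-0.2, 0.26], [-0.21, 0.25], [-0.23, 0.24], [-0.25, 0.22], [-0.25, 0.21], [-0.27, 0.19], [-0.28, 0.18]]
time 35.95 arm 9.405 r 0.0553 load -4.6 rad 1.3 fz 4.4 -> spindle 9.557 z 0.1808 cmd t 10.46 grip 0.02111813778001696
to 11.12 [[-0.29, 0.16], [-0.3, 0.14], [-0.3, 0.13], [-0.32, 0.1], [-0.32, 0.09], [-0.32, 0.07], [-0.33, 0.04], [-0.33, 0.03], [-0.25, 0.01], [-0.24, -0.01], [-0.25, -0.01], [-0.25, -0.03]]
```

```bash
python3 -m pendant '[{"jaw":0.15,"linear":[0.01,0.06,0],"twist":0},{"jaw":0.15,"linear":[0,0.11,0],"twist":0},{"jaw":0.15,"linear":[-0.01,0.16,0],"twist":0},{"jaw":0.15,"linear":[-0.01,0.17,0],"twist":0},{"jaw":0.15,"linear":[-0.01,0.16,0],"twist":0},{"jaw":0.15,"linear":[-0.02,0.17,0],"twist":0},{"jaw":0.15,"linear":[-0.02,0.16,0],"twist":0},{"jaw":0.15,"linear":[-0.03,0.16,0],"twist":0},{"jaw":0.15,"linear":[-0.04,0.22,0],"twist":0},{"jaw":0.15,"linear":[-0.06,0.21,0],"twist":0},{"jaw":0.15,"linear":[-0.06,0.21,0],"twist":0},{"jaw":0.15,"linear":[-0.07,0.21,0],"twist":0}]' >/dev/null; python3 crank.py
python3 -m pendant '[{"jaw":0.15,"linear":[-0.1,0.26,0],"twist":0},{"jaw":0.15,"linear":[-0.11,0.25,0],"twist":0},{"jaw":0.15,"linear":[-0.13,0.24,0],"twist":0},{"jaw":0.15,"linear":[-0.17,0.29,0],"twist":0},{"jaw":0.15,"linear":[-0.18,0.28,0],"twist":0},{"jaw":0.15,"linear":[-0.2,0.26,0],"twist":0},{"jaw":0.15,"linear":[-0.21,0.25,0],"twist":0},{"jaw":0.15,"linear":[-0.23,0.24,0],"twist":0},{"jaw":0.15,"linear":[-0.25,0.22,0],"twist":0},{"jaw":0.15,"linear":[-0.25,0.21,0],"twist":0},{"jaw":0.15,"linear":[-0.27,0.19,0],"twist":0},{"jaw":0.15,"linear":[-0.28,0.18,0],"twist":0}]' >/dev/null; python3 crank.py
python3 -m pendant '[{"jaw":0.15,"linear":[-0.29,0.16,0],"twist":0},{"jaw":0.15,"linear":[-0.3,0.14,0],"twist":0},{"jaw":0.15,"linear":[-0.3,0.13,0],"twist":0},{"jaw":0.15,"linear":[-0.32,0.1,0],"twist":0},{"jaw":0.15,"linear":[-0.32,0.09,0],"twist":0},{"jaw":0.15,"linear":[-0.32,0.07,0],"twist":0},{"jaw":0.15,"linear":[-0.33,0.04,0],"twist":0},{"jaw":0.15,"linear":[-0.33,0.03,0],"twist":0},{"jaw":0.15,"linear":[-0.25,0.01,0],"twist":0},{"jaw":0.15,"linear":[-0.24,-0.01,0],"twist":0},{"jaw":0.15,"linear":[-0.25,-0.01,0],"twist":0},{"jaw":0.15,"linear":[-0.25,-0.03,0],"twist":0}]' >/dev/null; python3 crank.py '[.035]*6+[.025]*6'
```

```text
time 36.95 arm 9.767 r 0.0552 load -2.1 rad 3.7 fz 6.3 -> spindle 9.838 z 0.1808 cmd t 11.12 grip 0.020814881477667833
time 37.95 arm 10.446 r 0.0551 load 1.1 rad 5.1 fz 7.0 -> spindle 10.410 z 0.181 cmd t 11.12 grip 0.020984772547070672
time 38.95 arm 11.128 r 0.0550 load 0.9 rad 4.2 fz 5.6 -> spindle 11.099 z 0.181 cmd t 11.12 grip 0.02104925796986076
to 11.48 [[-0.19, -0.02], [-0.19, -0.04], [-0.19, -0.04], [-0.18, -0.05], [-0.19, -0.05], [-0.18, -0.06], [-0.13, -0.05], [-0.13, -0.05], [-0.13, -0.05], [-0.12, -0.06], [-0.13, -0.06], [-0.12, -0.06]]
```

```bash
python3 -m pendant '[{"jaw":0.15,"linear":[-0.19,-0.02,0],"twist":0},{"jaw":0.15,"linear":[-0.19,-0.04,0],"twist":0},{"jaw":0.15,"linear":[-0.19,-0.04,0],"twist":0},{"jaw":0.15,"linear":[-0.18,-0.05,0],"twist":0},{"jaw":0.15,"linear":[-0.19,-0.05,0],"twist":0},{"jaw":0.15,"linear":[-0.18,-0.06,0],"twist":0},{"jaw":0.15,"linear":[-0.13,-0.05,0],"twist":0},{"jaw":0.15,"linear":[-0.13,-0.05,0],"twist":0}]' >/dev/null; python3 crank.py; python3 -m pendant '[{"jaw":0.15,"linear":[-0.13,-0.05,0],"twist":0},{"jaw":0.15,"linear":[-0.12,-0.06,0],"twist":0},{"jaw":0.15,"linear":[-0.13,-0.06,0],"twist":0},{"jaw":0.15,"linear":[-0.12,-0.06,0],"twist":0},{"jaw":0.15,"linear":[0,0,0],"twist":0},{"jaw":0.15,"linear":[0,0,0],"twist":0}]' >/dev/null; python3 crank.py
```

```text
time 39.62 arm 11.395 r 0.0550 load 1.7 rad 3.2 fz 5.9 -> spindle 11.339 z 0.181 cmd t 11.48 grip 0.021135552353227623
time 40.12 arm 11.489 r 0.0551 load 1.9 rad 3.8 fz 6.0 -> spindle 11.426 z 0.181 cmd t 11.48 grip 0.02107477740700879
```

```bash
python3 -m pendant '[{"jaw":0.15,"linear":[-0.12,-0.07,0],"twist":0},{"jaw":0.15,"linear":[-0.12,-0.07,0],"twist":0},{"jaw":0.15,"linear":[-0.12,-0.07,0],"twist":0},{"jaw":0.15,"linear":[0,0,0],"twist":0},{"jaw":0.15,"linear":[0,0,0],"twist":0}]' >/dev/null; python3 crank.py
```

```text
time 40.53 arm 11.554 r 0.0551 load 4.7 rad 3.7 fz 6.3 -> spindle 11.398 z 0.181 cmd t 11.48 grip 0.020895201265804648
```

The load rises against the stop. I'll ease the spring, open and withdraw upward.

```bash
python3 -m pendant '[{"jaw":0.15,"linear":[0.12,0.07,0],"twist":0},{"jaw":0.15,"linear":[0.12,0.07,0],"twist":0},{"jaw":0.15,"linear":[0.12,0.07,0],"twist":0},{"jaw":0.15,"linear":[0.06,0.03,0],"twist":0},{"jaw":0.15,"linear":[0,0,0],"twist":0}]' >/dev/null; python3 crank.py; python3 -m pendant '[{"jaw":0.3,"linear":[0,0,0],"twist":0},{"jaw":0.4,"linear":[0,0,0],"twist":0},{"jaw":0.5,"linear":[0,0,0],"twist":0},{"jaw":0.6,"linear":[0,0,0],"twist":0},{"jaw":0.6,"linear":[0,0,0],"twist":0},{"jaw":0.6,"linear":[0,0,-0.5],"twist":0},{"jaw":0.6,"linear":[0,0,-1],"twist":0},{"jaw":0.6,"linear":[0,0,-2],"twist":0},{"jaw":0.6,"linear":[0,0,-2],"twist":0},{"jaw":0.6,"linear":[0,0,-2],"twist":0},{"jaw":0.6,"linear":[0,0,-1],"twist":0},{"jaw":0.6,"linear":[0,0,0],"twist":0}]'
python3 -m pendant '[{"jaw":0.6,"linear":[3,0,0],"twist":0},{"jaw":0.6,"linear":[4,0,0],"twist":0},{"jaw":0.6,"linear":[4,0,0],"twist":0},{"jaw":0.6,"linear":[4,0,0],"twist":0},{"jaw":0.6,"linear":[4,0,0],"twist":0},{"jaw":0.6,"linear":[2,0,0],"twist":0},{"jaw":0.6,"linear":[0,0,0],"twist":0},{"jaw":0.6,"linear":[0,0,0],"twist":0},{"jaw":0.6,"linear":[0,0,0],"twist":0},{"jaw":0.6,"linear":[0,0,0],"twist":0}]' | head -2
python3 - <<'E'
from h import *
c=cam("top");cv2.imwrite("pics/e1.png",cv2.resize(c["color"][180:270,280:440],(800,450),interpolation=cv2.INTER_CUBIC))
E
```

```text
time 40.95 arm 11.475 r 0.0551 load 1.8 rad 2.6 fz 6.1 -> spindle 11.416 z 0.181 cmd t 11.48 grip 0.020944640152271106
time: 41.95
position: [0.5581, -0.0443, 0.269]
tool_rot: [0.763, 0.646, 0.002, 0.003]
ft_force: [0.2, 1.0, -0.2]
grip_width: 0.0522
grip_force: 0.0
time: 42.78
position: [0.591, 0.1617, 0.2652]
```

View pics/e1.png

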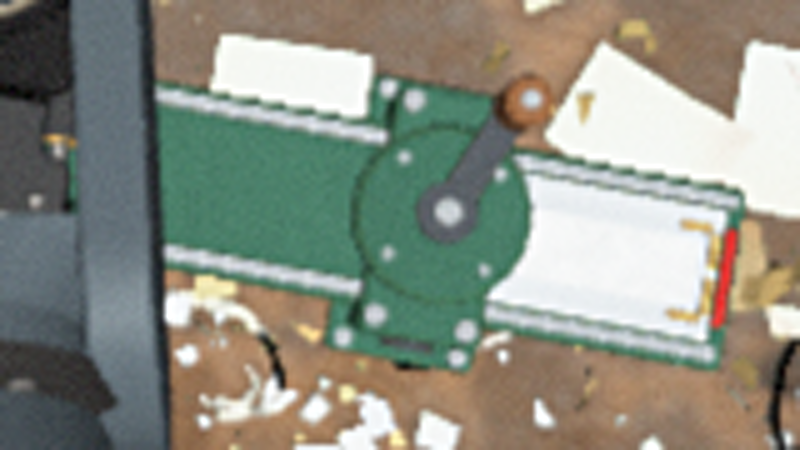

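The sled stands at the red stop (725,280) with the strip between the visible lugs (700,230) and (690,315), and the knob is free at (525,100).

```bash
python3 -c "
from rig import robot
print(robot.hand_in())"
```

```text
the job is handed in; nothing more can be done
None
```

The job is handed in, with no verdict returned: the strip lies flat in the sled, the sled stands at the red end stop after both heavy spots were taken slowly, and the crank is let go.

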